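# Third hand at the inspection jig

### The job

Pull the drawer right out to its stop, take out the pin carrier (the aluminium slab with the upright rib), lay it flat and straight in the channel of the clamping jig, and slide it squarely against the sprung stop until the stop's pointer stands midway between the two posts, a steady push of about 10 N. Be gentle: never drive the stop to the end of its spring. Finish while still holding the carrier pressed there, so that a colleague can tighten the clamps; leave the drawer open and do not disturb the other things on the bench.

Things in the scene. Friction and masses are not known exactly. Their poses are not given: they have to be found in the camera images.
- cabinet_drawer0_handle (a point): Grip point of the handle (moves with the drawer): middle of a round steel bar 11 mm thick, 120 mm long along the point's y axis, 35 mm in front of the drawer front, 62 mm above the bench, 38 mm below the top of the drawer unit. Two thin stems carry it 51 mm either side of the middle: pinch or hook it from above. The drawer slides out along the point's -x.
- cabinet_drawer0 (a joint): The drawer: 0 closed, grows in metres as it comes out, 0.142 at its stop. Starts up to 12 mm ajar, slides with about 1 N of friction, stays where left. Inner floor 22 mm above the bench, side walls up to 78 mm, front panel (15 mm thick) up to 89 mm; inside 198 mm wide, 165 long. Its low grey unit, fixed to the bench, is 240 mm wide, 210 deep, 100 high; a white bowl stands on the rear of it.
- carrier: Pin carrier: loose aluminium slab 100 mm (x) x 60 (y) x 18 thick; upright rib across its middle 14 mm thick (x), 44 long (y), its top 54 mm above the underside; three white ceramic pins (6 mm thick, 10 high) in a row 42 mm from the middle at each end. Same both ways round, about 0.35 kg. Origin: centre of its underside. Starts flat across the drawer beside a brass ring.
- channel (a point): Middle of the floor of the clamping jig's channel, 12 mm above the bench; x runs along the channel to the sprung stop. The channel is 80 mm wide (y) between steel rails 10 mm high, from x = -87 to 87 mm; the stop closes its +x end. The carrier goes in with its 100 mm length along x and is pushed to +x. Jig and drawer unit may change sides of the bench between runs.
- stop_face (a point): Centre of the sprung stop's flat front face (moves with the stop), a steel plate 70 mm wide reaching from 13 to 43 mm above the bench. At rest it lies at x = 87.5, y = 0, z = 16 mm in the channel's frame; axes as the channel's. A dark pointer reaches from the plate's top over a gauge rail at its +y side, on which stand the two steel posts, up to 60 mm above the bench.
- stop (a joint): Travel of the sprung stop in metres: 0 at rest, up to 0.045 at the spring's end, growing as it is pushed along the channel's +x. Spring of 500 N/m without preload: push = 500 N/m x travel. The pointer is midway between the posts at 0.020 (10 N), and stands clear between them from 0.012 to 0.028 (6 to 14 N). Two thumb-screw clamps, 43 mm high, stand outside the rails.
- lens_pot: Bystander: white plastic bowl 56 mm across, 35 high, on the drawer unit's top. Origin under its middle.
- pin_box: Bystander: clear open box 60 x 45 x 25 mm on the bench beside the rear of the jig (+y side). Origin under its middle.
- solvent: Bystander: bottle 44 mm across, 110 high, at the back of the bench between jig and drawer unit. Origin under its middle.
- pen_cup: Bystander: black cup 72 mm across, 95 high, at the left side. Origin under its middle.
- driver: Bystander: screwdriver lying at the left side. Origin at its middle, underside.
- wrench: Bystander: wrench lying at the right side. Origin at its middle, underside.
- blank: Bystander: plain aluminium slab 100 x 60 x 18 mm without rib, at the right side. Origin under its middle.

How it is judged:
By the outcome, as a careful person would: the job done as asked, in the order asked, and still so for the second after the job is handed in, while the arm keeps its last pose, push and grip.
It also fails if it takes over 58 s, if anything falls off the work surface, if the arm or the gripper's body presses on something with over 40 N, if the wrist force passes 120 N, or if a joint passes its speed limit or range.

### The arm

A 6-joint arm with a two-finger parallel gripper is mounted at the origin on the work surface. World frame = base frame: x ahead of the robot, y to its left, z up, the work surface at z = 0. Lengths are in m, angles in rad, forces in N, time in s.
With the tool pointing down it reaches from about 0.375 to 0.925 m from the base axis. Payload 5.7 kg.
Tool frame: the origin (TCP) lies midway between the tips of the shut fingers; the grasp point (between the pads) lies 19 mm behind it; x points along the fingers, z is the direction in which the jaws open and shut, and the axes are right-handed (so a half turn about x gives the same grasp; the last joint's range is limited). The gripper opens to 88 mm and grips with 3 to 60 N. Pads are 20 mm wide; open, the fingers measure 115 mm over their backs; the gripper's body (75 mm by 178 mm) begins 61 mm behind the grasp point.
Start: joints at [-1.268, 0.359, 1.51, -0, 1.272, -0.115], TCP at [0.243, -0.548, 0.223] pointing down, gripper open.
Joint ranges: [-2.97, 2.97], [-1.01, 2.36], [0.21, 2.38], [-0.96, 4.11], [0.2, 2.71], [-2.98, 2.98]. Speed limits (rad/s): [2.39, 2.39, 3.14, 3.14, 3.14, 3.14].

### API

Orientations are given as a unit quaternion [w, x, y, z].
In Python, from station import robot gives the robot as it stands.
- The arm moves only by the tool play_rows, never from a script. Its argument "moves" is a list of rows, each an object with "slide": the shift along the tool's x, y, z in mm, a list of three; "twist": the turn, a rotation vector about the tool's x, y, z in degrees, a list of three; "claw": the finger opening in mm, from 0 to 87.8. In form: [{"slide": [dx, dy, dz], "twist": [ax, ay, az], "claw": claw}, ...]. A call has 1 to 8 rows; each row shifts and turns the commanded pose from where the row before left it, along the tool's axes as they then stand; what a row does not reach is not made up. A row lasts 1/10 s, in which the tool goes at most 50 mm and 8.59 degrees, less where a joint would pass 70% of its speed; a pose out of reach is approached as far as the arm can. A call with a gripper value outside its range is refused whole. The fingers move at their own pace and stop on an object; the grip force is fixed at half the most. Time passes only in rows, so rows that do not move let the fingers close. It gives the time, the measured TCP pose, the force and the opening at its end, in the units of the state.
- robot.get_obs(): the state, without advancing time (a new reading comes with each control period).
- robot.snapshot(name): name is "scene" or "top" or "wrist"; returns (picture, depth): 480x640x3 uint8, red, green, blue; 480x640 float32, m along the optical axis (not along the pixel's ray), 0 where there is no reading.
- robot.calibration(name): a dict with "fov_y" (degrees; the focal length in pixels is half the picture's height over the tangent of half this angle, whatever the lens; pixels are square), "cx", "cy" (the principal point, pixels), "pose" (4x4, takes a point from camera to world coordinates). Camera axes: x right, y down, z forward; pixel columns grow to the right and rows downward; lengths in m; the calibration is good to about 2 mm. A picture is of the moment at which its call begins: read the wrist's pose just before it. calibration takes no time and is no camera call; for the wrist camera it gives the pose at the moment of the call.
- robot.sign_off(): hands the job in, once; it reports no verdict.
The state is a dict: "time": time; "q": joint angles; "qvel": joint speeds; "effort": joint torques, N m; "position": TCP position; "orientation": TCP orientation; "contact_force": force on the tool from outside, world axes, zero at the start; "wrist_torque": the same for the moment, N m; "finger_gap": finger opening in m.
Only numpy, scipy, OpenCV 4.12 (cv2) and the standard library are available. Lean on these libraries where they do the work, as an engineer would, in place of code of your own. Each camera call takes 0.05 s, during which the arm holds its last target.

## Working session

There is one attempt and no reset: what is moved stays moved. The work goes in short steps, Python scripts to look and compute and a tool call to move; the robot and the scene stay as the last step left them, time stands still between calls to the robot, and variables do not carry over. Pictures are saved under pics/ and viewed, and the job is handed in when it is done.

Besides the shell and the picture viewer there is one more tool, called after "Request:" as a command line: name --argument value ..., lists and objects as JSON in quotes. play_rows: Moves the arm, as the interface text tells. Its arguments: {"type":"object","properties":{"moves":{"type":"array"}},"required":["moves"]}

```bash
mkdir -p pics; ls
python3 - <<'E'
from station import robot
import cv2, numpy as np
o=robot.get_obs(); print(o)
for n in ("scene","top","wrist"):
    c=robot.calibration(n); print(n,c)
    p,d=robot.snapshot(n); cv2.imwrite(f"pics/{n}0.png",p[:,:,::-1]); np.save(f"pics/{n}0.npy",d)
E
```

```text
pics
{'time': 0.0, 'q': array([-1.26809628e+00,  3.59478747e-01,  1.51142756e+00,  2.40580470e-05,
        1.27250497e+00, -1.15080959e-01]), 'qvel': array([-1.58330840e-03,  7.97569831e-05, -1.59890165e-04,  8.14510060e-05,
        1.53087422e-03,  2.45705465e-04]), 'effort': array([-2.70281998e-03, -5.15374410e+01, -2.70724636e+01,  6.74206484e-02,
        3.49838007e-02, -1.80666711e-04]), 'position': array([ 0.24324399, -0.54772537,  0.22182709]), 'orientation': array([ 0.59232645,  0.38586174,  0.59330657, -0.38502909]), 'contact_force': array([-0.52666658,  0.44831301, -0.42090876]), 'wrist_torque': array([-0.04900368, -0.02357719,  0.04526751]), 'finger_gap': 0.08825456947642883}
scene {'fov_y': 57.61700647426879, 'cx': 318.6322393247392, 'cy': 236.9061214834948, 'pose': array([[-0.84814844,  0.42418063, -0.31735629,  0.94663574],
       [ 0.52968042,  0.66872201, -0.52177536,  0.56694108],
       [-0.00910386, -0.61064038, -0.7918557 ,  0.96232869],
       [ 0.        ,  0.        ,  0.        ,  1.        ]])}
top {'fov_y': 52.93431514472151, 'cx': 315.8911937209662, 'cy': 245.3704264129696, 'pose': array([[-9.25411680e-03, -9.95825314e-01,  9.08091653e-02,
         4.53049989e-01],
       [-9.99954590e-01,  9.00917424e-03, -3.10687577e-03,
        -2.98179324e-04],
       [ 2.27578995e-03, -9.08337930e-02, -9.95863466e-01,
         1.50030080e+00],
       [ 0.00000000e+00,  0.00000000e+00,  0.00000000e+00,
         1.00000000e+00]])}
wrist {'fov_y': 65.30888620053874, 'cx': 319.9868261588811, 'cy': 244.1871938189514, 'pose': array([[ 0.40565698, -0.88313148, -0.23562939,  0.3064387 ],
       [-0.91402271, -0.39256845, -0.10223743, -0.52049633],
       [-0.00221157,  0.25684394, -0.96645036,  0.38399937],
       [ 0.        ,  0.        ,  0.        ,  1.        ]])}
```

View pics/top0.png

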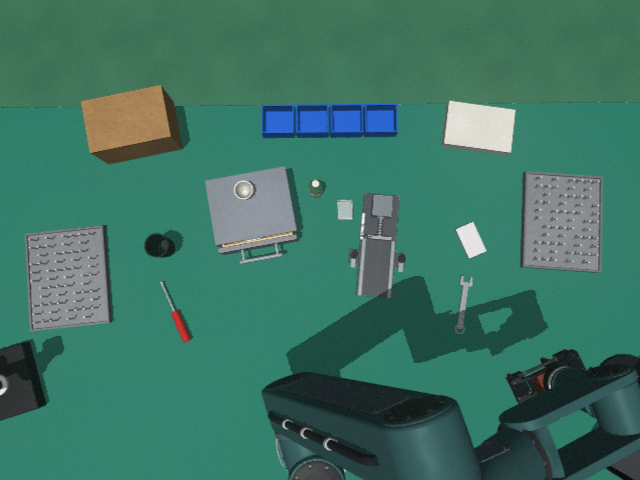

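View pics/scene0.png

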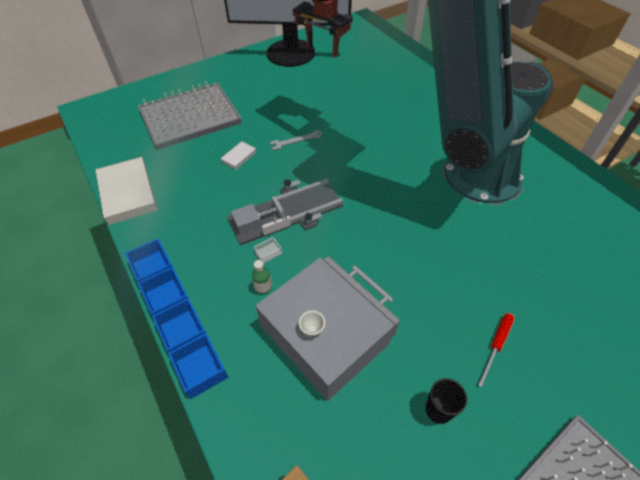

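```bash
cat > h.py <<'E'
from station import robot
import cv2, numpy as np
from scipy.spatial.transform import Rotation as R
def K(c): 
    f=240/np.tan(np.radians(c['fov_y']/2)); return f
def ray(c,u,v,z):
    f=K(c); d=np.array([(u-c['cx'])/f,(v-c['cy'])/f,1.0]); P=c['pose']
    w=P[:3,:3]@d; o=P[:3,3]; return o+w*(z-o[2])/w[2]
def pt(c,u,v,dep):
    f=K(c); d=np.array([(u-c['cx'])/f,(v-c['cy'])/f,1.0])*dep; P=c['pose']
    return P[:3,:3]@d+P[:3,3]
def proj(c,p):
    P=c['pose']; q=P[:3,:3].T@(np.array(p)-P[:3,3]); f=K(c); return q[0]/q[2]*f+c['cx'],q[1]/q[2]*f+c['cy']
def axes(o=None):
    o=o or robot.get_obs(); w,x,y,z=o['orientation']; return R.from_quat([x,y,z,w])
def snap(n,name,crop=None,s=1):
    c=robot.calibration(n); p,d=robot.snapshot(n)
    im=p[:,:,::-1].copy(); cv2.imwrite(f"pics/{name}_raw.png",im); np.save(f"pics/{name}.npy",d); np.save(f"pics/{name}_c.npy",c,allow_pickle=True)
    if crop: x0,y0,x1,y1=crop; im=cv2.resize(im[y0:y1,x0:x1],None,fx=s,fy=s,interpolation=cv2.INTER_CUBIC)
    cv2.imwrite(f"pics/{name}.png",im); return c,p,d
def load(name):
    return np.load(f"pics/{name}_c.npy",allow_pickle=True).item(),cv2.imread(f"pics/{name}_raw.png"),np.load(f"pics/{name}.npy")
E
python3 - <<'E'
from h import *
im=cv2.imread("pics/top0.png")
cv2.imwrite("pics/top0c.png",cv2.resize(im[150:310,195:415],None,fx=3.6,fy=3.6,interpolation=cv2.INTER_CUBIC))
c=robot.calibration("top")
for n,u,v,z in [("hl",240.5,261,.062),("hr",284,254,.062),("unit FL",219,252,.1),("unit FR",299,238,.1),("unit BL",206,181,.1),("BR",290,168,.1),("bowl",244,186,.135),("bottle",316,183,.11),("jig FL",358,296,.012),("FR",391,297,.012),("ch BL",362,237,.02),("BR",394,240,.02)]:
    print(n,ray(c,u,v,z).round(3))
print(axes().as_matrix().round(3))
E
```

```text
hl [0.539 0.221 0.062]
hr [0.559 0.091 0.062]
unit FL [0.564 0.278 0.1  ]
unit FR [0.603 0.044 0.1  ]
unit BL [0.774 0.318 0.1  ]
BR [0.811 0.07  0.1  ]
bowl [0.751 0.201 0.135]
bottle [ 0.763 -0.007  0.11 ]
jig FL [ 0.431 -0.133  0.012]
FR [ 0.427 -0.234  0.012]
ch BL [ 0.613 -0.148  0.02 ]
BR [ 0.603 -0.246  0.02 ]
[[-0.     0.914  0.406]
 [ 0.001  0.406 -0.914]
 [-1.     0.    -0.001]]
```

View pics/top0c.png

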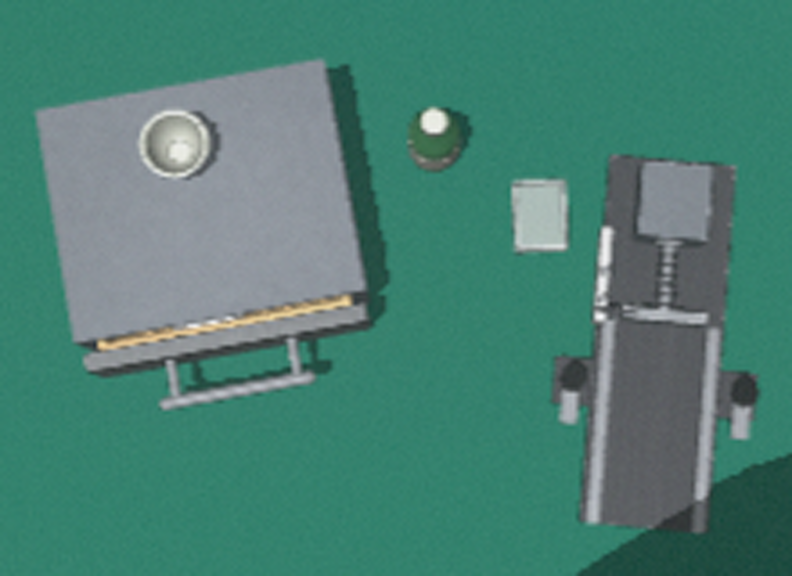

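Request:
play_rows --moves '[{"slide": [-10, 0, 0], "twist": [-7.8, 0, 0], "claw": 60}, {"slide": [-10, 0, 0], "twist": [-7.8, 0, 0], "claw": 60}, {"slide": [-10, 0, 0], "twist": [-7.8, 0, 0], "claw": 60}, {"slide": [-10, 0, 0], "twist": [-7.8, 0, 0], "claw": 60}, {"slide": [-10, 0, 0], "twist": [-7.8, 0, 0], "claw": 60}, {"slide": [-10, 0, 0], "twist": [-7.8, 0, 0], "claw": 60}, {"slide": [-10, 0, 0], "twist": [-7.8, 0, 0], "claw": 60}, {"slide": [-10, 0, 0], "twist": [-7.8, 0, 0], "claw": 60}]'

```text
time: 0.95
position: [0.2434, -0.5481, 0.3026]
orientation: [0.707, 0.021, 0.707, -0.02]
contact_force: [0.5, 0.5, -0.6]
finger_gap: 0.0603
```

Request:
play_rows --moves '[{"slide": [0, 42, 22], "twist": [0, 0, 0], "claw": 60}, {"slide": [0, 42, 22], "twist": [0, 0, 0], "claw": 60}, {"slide": [0, 42, 22], "twist": [0, 0, 0], "claw": 60}, {"slide": [0, 42, 22], "twist": [0, 0, 0], "claw": 60}, {"slide": [0, 42, 22], "twist": [0, 0, 0], "claw": 60}, {"slide": [0, 42, 22], "twist": [0, 0, 0], "claw": 60}, {"slide": [0, 42, 22], "twist": [0, 0, 0], "claw": 60}, {"slide": [0, 42, 22], "twist": [0, 0, 0], "claw": 60}]'

```text
time: 1.75
position: [0.441, -0.2224, 0.3026]
orientation: [0.707, 0.023, 0.707, -0.023]
contact_force: [0.7, -1.1, -0.1]
finger_gap: 0.0603
```

Request:
play_rows --moves '[{"slide": [0, 40, 22], "twist": [0, 0, 0], "claw": 60}, {"slide": [0, 40, 22], "twist": [0, 0, 0], "claw": 60}, {"slide": [0, 0, 0], "twist": [0, 0, 0], "claw": 60}, {"slide": [0, 0, 0], "twist": [0, 0, 0], "claw": 60}]'

```text
time: 2.15
position: [0.4896, -0.1465, 0.3024]
orientation: [0.706, 0.022, 0.707, -0.022]
contact_force: [0.2, -0.7, 0.6]
finger_gap: 0.0599
```

Run:
```python
from h import *
o=robot.get_obs();print(o['position'],o['contact_force'],o['q'].round(3));print(axes(o).as_matrix().round(3))
snap("wrist","w1")
```

```text
[ 0.48955511 -0.14651919  0.30236776] [ 0.24439322 -0.73555563  0.59691139] [-4.260e-01  1.630e-01  1.582e+00 -1.000e-03  1.397e+00 -3.650e-01]
[[-0.001  0.061  0.998]
 [-0.     0.998 -0.061]
 [-1.    -0.    -0.001]]
```

View pics/w1.png

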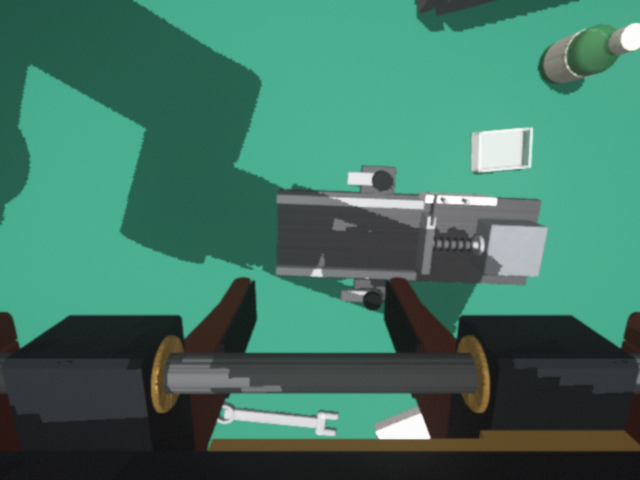

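Run:
```python
from h import *
c,im,d=load("w1")
cv2.imwrite("pics/w1c.png",cv2.resize(im[155:310,265:425],None,fx=3.75*1.3,fy=3.75,interpolation=cv2.INTER_CUBIC))
cv2.imwrite("pics/w1c.png",cv2.resize(im[155:310,265:465],None,fx=4,fy=4,interpolation=cv2.INTER_CUBIC)[:600,:800])
for u,v in [(300,230),(350,202),(350,272),(427,215),(300,300)]: print((u,v),pt(c,u,v,d[v,u]).round(4))
```

```text
(300, 230) [ 0.4616 -0.1776  0.0125]
(350, 202) [ 0.524  -0.1452  0.0219]
(350, 272) [ 0.5205 -0.2331  0.021 ]
(427, 215) [ 0.6119 -0.1639  0.0344]
(300, 300) [ 4.535e-01 -2.760e-01 -2.000e-04]
```

View pics/w1c.png

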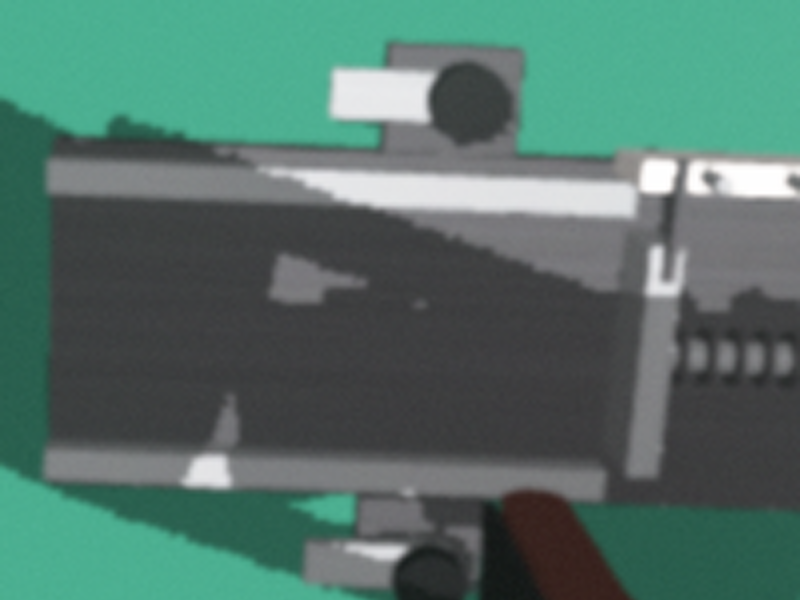

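Run:
```python
from h import *
c,im,d=load("w1")
def P(x,y): return ray(c,265+(x+.5)/4-.5,155+(y+.5)/4-.5,0.022)
for n,a,b in [("+in",(60,196),(635,216)),("+out",(50,157),(640,180)),("-in",(50,450),(605,465)),("-out",(45,480),(605,498))]:
    p,q=P(*a),P(*b); print(n,p.round(4),q.round(4),np.degrees(np.arctan2(*(q-p)[1::-1])).round(2))
V,U=np.mgrid[150:310,270:440]; f=K(c); D=d[150:310,270:440]
X=np.stack([(U-c['cx'])/f*D,(V-c['cy'])/f*D,D],-1)@c['pose'][:3,:3].T+c['pose'][:3,3]
m=(abs(X[...,2]-.022)<.0035)&(D>0)
n,l,s,_=cv2.connectedComponentsWithStats(m.astype(np.uint8))
for i in range(1,n):
    if s[i,4]>150:
        w=X[l==i]; r=cv2.minAreaRect((w[:,:2]*1000).astype(np.float32)); print(s[i],r, w.mean(0))
m=(X[...,2]>.036)&(X[...,2]<.05)&(U>410); w=X[m]; print(len(w),cv2.minAreaRect((w[:,:2]*1000).astype(np.float32)))
```

```text
+in [ 0.4405 -0.142   0.022 ] [ 0.611  -0.1584  0.022 ] -5.5
+out [ 0.4386 -0.1303  0.022 ] [ 0.6123 -0.1477  0.022 ] -5.73
-in [ 0.4303 -0.2209  0.022 ] [ 0.6024 -0.2363  0.022 ] -5.11
-out [ 0.4279 -0.2306  0.022 ] [ 0.6024 -0.2472  0.022 ] -5.42
[   6   43  159   16 1320] ((530.0897827148438, -144.83287048339844), (18.024608612060547, 187.82923889160156), 87.22899627685547) [ 0.52473046 -0.1446144   0.02197381]
[   6  116  140   15 1149] ((514.715087890625, -234.42893981933594), (11.208259582519531, 174.150146484375), 84.16390228271484) [ 0.51274143 -0.23369182  0.02188606]
785 ((615.5095825195312, -186.8483428955078), (95.39006042480469, 22.091693878173828), 87.67131042480469)
```

Request:
play_rows --moves '[{"slide": [0, 39, 8], "twist": [-6.8, 0, 0], "claw": 60}, {"slide": [0, 39, 12], "twist": [-6.8, 0, 0], "claw": 60}, {"slide": [0, 39, 15], "twist": [0, 0, 0], "claw": 60}, {"slide": [0, 39, 15], "twist": [0, 0, 0], "claw": 60}, {"slide": [0, 39, 15], "twist": [0, 0, 0], "claw": 60}, {"slide": [0, 39, 15], "twist": [0, 0, 0], "claw": 60}, {"slide": [0, 39, 15], "twist": [0, 0, 0], "claw": 60}, {"slide": [0, 39, 15], "twist": [0, 0, 0], "claw": 60}]'

```text
time: 3.0
position: [0.5586, 0.176, 0.3027]
orientation: [0.705, -0.06, 0.705, 0.06]
contact_force: [0.6, -0.6, -0.0]
finger_gap: 0.0601
```

Request:
play_rows --moves '[{"slide": [0, 0, 0], "twist": [0, 0, 0], "claw": 60}, {"slide": [0, 0, 0], "twist": [0, 0, 0], "claw": 60}]'

```text
time: 3.2
position: [0.5582, 0.1754, 0.3023]
orientation: [0.704, -0.061, 0.705, 0.061]
contact_force: [-0.3, 0.3, -0.7]
finger_gap: 0.0604
```

Run:
```python
from h import *
o=robot.get_obs();print(o['position'],o['contact_force'],o['q'].round(3));print(axes(o).as_matrix().round(3))
snap("wrist","w2")
```

```text
[0.55822151 0.17540881 0.30230973] [-0.3189208   0.270852   -0.65538868] [ 1.870e-01  2.770e-01  1.431e+00 -1.000e-03  1.434e+00  1.400e-02]
[[-0.001 -0.172  0.985]
 [-0.001  0.985  0.172]
 [-1.    -0.001 -0.001]]
```

View pics/w2.png

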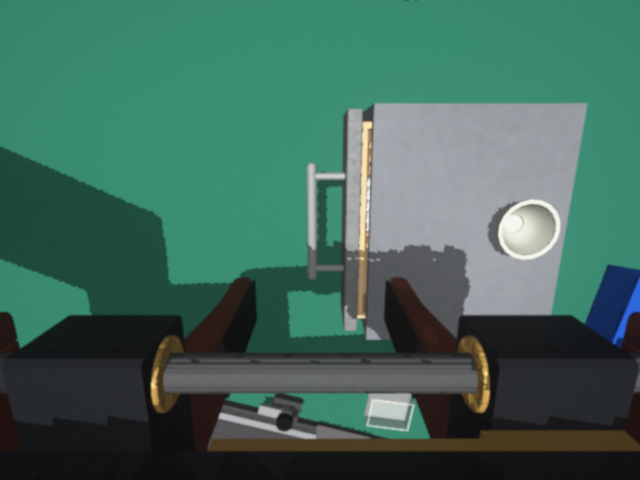

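Run:
```python
from h import *
c,im,d=load("w2")
f=K(c); V,U=np.mgrid[155:290,295:340]; D=d[155:290,295:340]
X=np.stack([(U-c['cx'])/f*D,(V-c['cy'])/f*D,D],-1)@c['pose'][:3,:3].T+c['pose'][:3,3]
m=(X[...,2]>.055)&(X[...,2]<.08)&(D>0)&(U<319); w=X[m]; print(len(w),w.mean(0),cv2.minAreaRect((w[:,:2]*1000).astype(np.float32)))
# pixel-based
g=cv2.cvtColor(im,cv2.COLOR_BGR2HSV)
print(ray(c,312,166,.066),ray(c,312.3,277,.066))
# cabinet edges
for u,v in [(362,122),(374,105),(585,105),(345,112),(345,328)]: print(ray(c,u,v,.1 if u>370 else .089).round(4))
```

```text
1218 [0.54956469 0.16337391 0.06623412] ((550.7965698242188, 159.69955444335938), (13.01911449432373, 130.0431365966797), 9.834257125854492)
[0.54044335 0.22085343 0.066     ] [0.56123535 0.0999962  0.066     ]
[0.5809 0.271  0.089 ]
[0.5877 0.2866 0.1   ]
[0.7779 0.3198 0.1   ]
[0.5632 0.277  0.089 ]
[0.6058 0.0558 0.089 ]
```

Request:
play_rows --moves '[{"slide": [20, -7, -5], "twist": [0, 0, 0], "claw": 28}, {"slide": [40, -7, -5], "twist": [0, 0, 0], "claw": 28}, {"slide": [40, 0, 0], "twist": [0, 0, 0], "claw": 28}, {"slide": [40, 0, 0], "twist": [0, 0, 0], "claw": 28}, {"slide": [20, 0, 0], "twist": [0, 0, 0], "claw": 28}, {"slide": [0, 0, 0], "twist": [0, 0, 0], "claw": 28}]'

```text
time: 3.85
position: [0.548, 0.1584, 0.1398]
orientation: [0.702, -0.061, 0.707, 0.06]
contact_force: [0.1, 0.3, -0.1]
finger_gap: 0.028
```

Run:
```python
from h import *
o=robot.get_obs();print(o['position'],o['finger_gap']);print(axes(o).as_matrix().round(3))
c,p,d=snap("wrist","w3")
print(proj(c,o['position']),proj(c,[.551,.160,.066]))
```

```text
[0.54795501 0.15835425 0.13975954] 0.028014042279555385
[[-0.007 -0.17   0.985]
 [-0.002  0.985  0.17 ]
 [-1.    -0.    -0.007]]
(np.float64(322.17400794934133), np.float64(298.78810646026085)) (np.float64(327.36599940311123), np.float64(252.48655164029432))
```

View pics/w3.png

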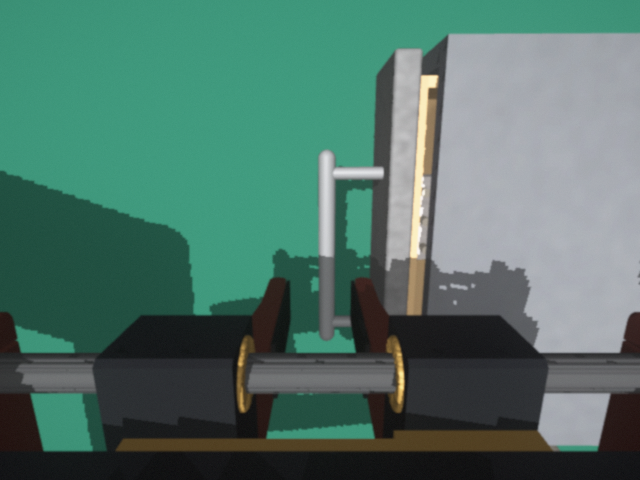

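Request:
play_rows --moves '[{"slide": [20, 0, 3], "twist": [0, 0, 0], "claw": 28}, {"slide": [25, 0, 0], "twist": [0, 0, 0], "claw": 28}, {"slide": [25, 0, 0], "twist": [0, 0, 0], "claw": 28}, {"slide": [20, 0, 0], "twist": [0, 0, 0], "claw": 28}, {"slide": [5, 0, 0], "twist": [0, 0, 0], "claw": 28}, {"slide": [0, 0, 0], "twist": [0, 0, 0], "claw": 5}, {"slide": [0, 0, 0], "twist": [0, 0, 0], "claw": 5}, {"slide": [0, 0, 0], "twist": [0, 0, 0], "claw": 5}]'

```text
time: 4.7
position: [0.5546, 0.1616, 0.0492]
orientation: [0.705, -0.061, 0.704, 0.061]
contact_force: [0.4, -1.7, 1.7]
finger_gap: 0.0103
```

Request:
play_rows --moves '[{"slide": [0, 0, 0], "twist": [0, 0, 0], "claw": 5}, {"slide": [0, 0, 0], "twist": [0, 0, 0], "claw": 5}, {"slide": [0, 0, -10], "twist": [0, 0, 0], "claw": 5}, {"slide": [0, 0, -15], "twist": [0, 0, 0], "claw": 5}, {"slide": [0, 0, -15], "twist": [0, 0, 0], "claw": 5}, {"slide": [0, 0, -15], "twist": [0, 0, 0], "claw": 5}]'

```text
time: 5.3
position: [0.5008, 0.1522, 0.0491]
orientation: [0.706, -0.061, 0.703, 0.061]
contact_force: [1.5, -3.1, 8.3]
finger_gap: 0.0102
```

Request:
play_rows --moves '[{"slide": [0, 0, -15], "twist": [0, 0, 0], "claw": 5}, {"slide": [0, 0, -15], "twist": [0, 0, 0], "claw": 5}, {"slide": [0, 0, -15], "twist": [0, 0, 0], "claw": 5}, {"slide": [0, 0, -10], "twist": [0, 0, 0], "claw": 5}, {"slide": [0, 0, -6], "twist": [0, 0, 0], "claw": 5}, {"slide": [0, 0, -4], "twist": [0, 0, 0], "claw": 5}, {"slide": [0, 0, 0], "twist": [0, 0, 0], "claw": 5}]'

```text
time: 6.0
position: [0.4359, 0.1408, 0.0491]
orientation: [0.705, -0.062, 0.703, 0.061]
contact_force: [-0.2, -3.7, 13.6]
finger_gap: 0.0102
```

Request:
play_rows --moves '[{"slide": [0, 0, -3], "twist": [0, 0, 0], "claw": 5}, {"slide": [0, 0, -3], "twist": [0, 0, 0], "claw": 5}, {"slide": [0, 0, -3], "twist": [0, 0, 0], "claw": 5}, {"slide": [0, 0, 0], "twist": [0, 0, 0], "claw": 5}]'

```text
time: 6.4
position: [0.4276, 0.1393, 0.0491]
orientation: [0.706, -0.062, 0.703, 0.061]
contact_force: [0.6, -3.6, 13.4]
finger_gap: 0.0102
```

Request:
play_rows --moves '[{"slide": [0, 0, -3], "twist": [0, 0, 0], "claw": 5}, {"slide": [0, 0, -3], "twist": [0, 0, 0], "claw": 5}, {"slide": [0, 0, 0], "twist": [0, 0, 0], "claw": 5}]'

```text
time: 6.7
position: [0.4218, 0.1383, 0.0491]
orientation: [0.706, -0.062, 0.703, 0.061]
contact_force: [-0.3, -3.8, 13.8]
finger_gap: 0.0103
```

Request:
play_rows --moves '[{"slide": [0, 0, -2], "twist": [0, 0, 0], "claw": 5}, {"slide": [0, 0, -2], "twist": [0, 0, 0], "claw": 5}, {"slide": [0, 0, 0], "twist": [0, 0, 0], "claw": 5}]'

```text
time: 7.0
position: [0.4202, 0.138, 0.0491]
orientation: [0.707, -0.061, 0.702, 0.061]
contact_force: [5.3, -2.7, 5.5]
finger_gap: 0.0098
```

Request:
play_rows --moves '[{"slide": [0, 0, -2], "twist": [0, 0, 0], "claw": 5}, {"slide": [0, 0, 0], "twist": [0, 0, 0], "claw": 5}]'

```text
time: 7.2
position: [0.4202, 0.1381, 0.0492]
orientation: [0.708, -0.061, 0.701, 0.062]
contact_force: [8.6, -2.1, -0.2]
finger_gap: 0.0102
```

Request:
play_rows --moves '[{"slide": [0, 0, 4], "twist": [0, 0, 0], "claw": 5}, {"slide": [0, 0, 0], "twist": [0, 0, 0], "claw": 28}, {"slide": [0, 0, 0], "twist": [0, 0, 0], "claw": 28}, {"slide": [0, 0, 0], "twist": [0, 0, 0], "claw": 28}, {"slide": [-15, 0, 0], "twist": [0, 0, 0], "claw": 28}, {"slide": [-30, 0, 0], "twist": [0, 0, 0], "claw": 28}, {"slide": [-40, 0, 0], "twist": [0, 0, 0], "claw": 28}, {"slide": [-40, 0, 0], "twist": [0, 0, 0], "claw": 40}]'

```text
time: 8.0
position: [0.4173, 0.138, 0.1734]
orientation: [0.704, -0.061, 0.705, 0.061]
contact_force: [0.4, 0.7, -0.0]
finger_gap: 0.0326
```

Request:
play_rows --moves '[{"slide": [-40, 0, 20], "twist": [0, 0, 0], "claw": 40}, {"slide": [-40, 5, 40], "twist": [0, 0, 0], "claw": 40}, {"slide": [0, 10, 40], "twist": [0, 0, 0], "claw": 40}, {"slide": [0, 10, 20], "twist": [0, 0, 0], "claw": 40}, {"slide": [0, 0, 0], "twist": [0, 0, 0], "claw": 40}, {"slide": [0, 0, 0], "twist": [0, 0, 0], "claw": 40}]'

```text
time: 8.6
position: [0.5266, 0.1818, 0.2469]
orientation: [0.703, -0.062, 0.705, 0.061]
contact_force: [0.2, -0.1, 0.0]
finger_gap: 0.0401
```

Run:
```python
from h import *
o=robot.get_obs();print(o['position'],o['finger_gap'],o['contact_force']);print(axes(o).as_matrix().round(3))
c,p,d=snap("wrist","w4")
snap("top","t4",(195,150,415,310),3.6)
```

```text
[0.52657968 0.18184153 0.24689208] 0.04009141954746354 [ 0.18732049 -0.07264397  0.00134706]
[[-0.003 -0.173  0.985]
 [-0.001  0.985  0.173]
 [-1.    -0.    -0.003]]
```

View pics/w4.png

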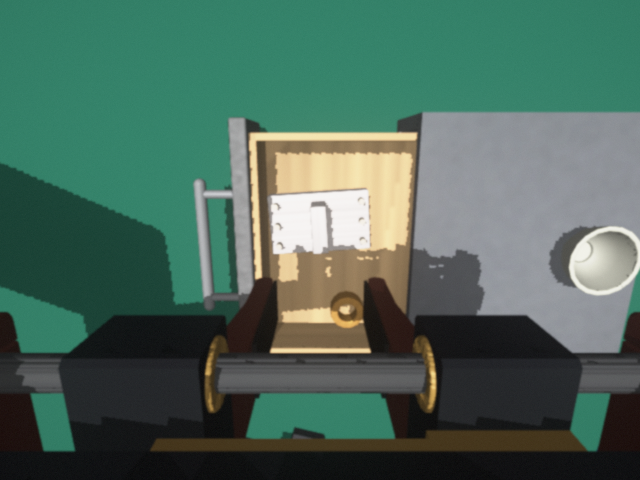

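Run:
```python
from h import *
c,im,d=load("w4")
f=K(c); V,U=np.mgrid[180:265,260:385]; D=d[180:265,260:385]
X=np.stack([(U-c['cx'])/f*D,(V-c['cy'])/f*D,D],-1)@c['pose'][:3,:3].T+c['pose'][:3,3]
for lo,hi in [(.034,.054),(.066,.082)]:
    m=((X[...,2]>lo)&(X[...,2]<hi)&(D>0)).astype(np.uint8)
    n,l,s,_=cv2.connectedComponentsWithStats(m); i=1+np.argmax(s[1:,4]); w=X[l==i]; print(len(w),w.mean(0).round(4),cv2.minAreaRect((w[:,:2]*1000).astype(np.float32)))
cv2.imwrite("pics/w4c.png",cv2.resize(im[175:270,255:390],None,fx=5.9,fy=5.9,interpolation=cv2.INTER_CUBIC))
```

```text
5125 [0.5244 0.1773 0.0405] ((524.5568237304688, 175.32351684570312), (100.13260650634766, 60.345096588134766), 13.872886657714844)
741 [0.5244 0.1765 0.0758] ((524.638916015625, 175.46701049804688), (13.929384231567383, 44.156837463378906), 13.698195457458496)
```

View pics/w4c.png

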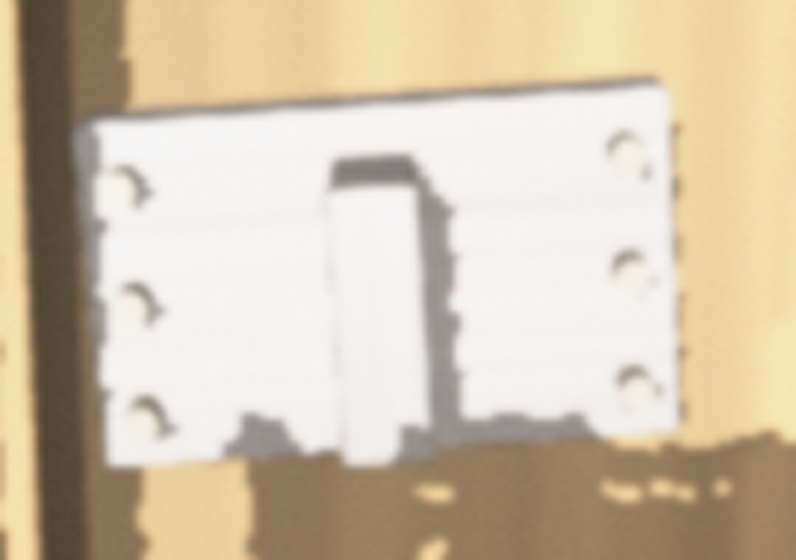

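Request:
play_rows --moves '[{"slide": [20, -6, -3], "twist": [-3.8, 0, 0], "claw": 38}, {"slide": [40, 0, 0], "twist": [0, 0, 0], "claw": 38}, {"slide": [40, 0, 0], "twist": [0, 0, 0], "claw": 38}, {"slide": [30, 0, 0], "twist": [0, 0, 0], "claw": 38}, {"slide": [0, 0, 0], "twist": [0, 0, 0], "claw": 38}, {"slide": [0, 0, 0], "twist": [0, 0, 0], "claw": 38}]'

```text
time: 9.3
position: [0.5252, 0.1752, 0.1182]
orientation: [0.702, -0.084, 0.703, 0.084]
contact_force: [0.1, 0.2, 0.8]
finger_gap: 0.0382
```

Run:
```python
from h import *
o=robot.get_obs();print(o['position'],o['finger_gap'],o['contact_force']);print(axes(o).as_matrix().round(3))
c,p,d=snap("wrist","w5")
print(proj(c,[.5246,.1754,.076]))
```

```text
[0.52518138 0.17522762 0.11821631] 0.0381990961319745 [0.07830111 0.23024276 0.78993986]
[[-0.001 -0.237  0.971]
 [-0.     0.971  0.237]
 [-1.     0.    -0.001]]
(np.float64(321.11441889624734), np.float64(269.2485154596775))
```

View pics/w5.png

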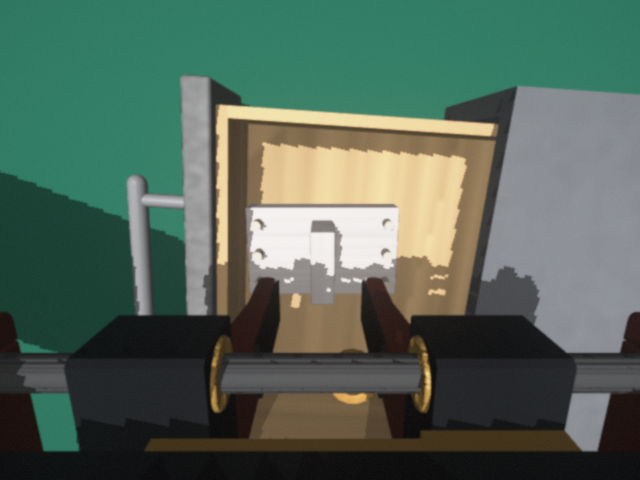

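Request:
play_rows --moves '[{"slide": [20, 0, 0], "twist": [0, 0, 0], "claw": 38}, {"slide": [25, 0, 0], "twist": [0, 0, 0], "claw": 38}, {"slide": [18, 0, 0], "twist": [0, 0, 0], "claw": 38}, {"slide": [9, 0, 0], "twist": [0, 0, 0], "claw": 38}, {"slide": [0, 0, 0], "twist": [0, 0, 0], "claw": 38}, {"slide": [0, 0, 0], "twist": [0, 0, 0], "claw": 5}, {"slide": [0, 0, 0], "twist": [0, 0, 0], "claw": 5}, {"slide": [0, 0, 0], "twist": [0, 0, 0], "claw": 5}]'

```text
time: 10.15
position: [0.5269, 0.1758, 0.0469]
orientation: [0.703, -0.084, 0.701, 0.085]
contact_force: [0.4, 0.3, 0.3]
finger_gap: 0.0172
```

Request:
play_rows --moves '[{"slide": [0, 0, 0], "twist": [0, 0, 0], "claw": 5}, {"slide": [0, 0, 0], "twist": [0, 0, 0], "claw": 5}, {"slide": [-5, 0, 0], "twist": [0, 0, 0], "claw": 5}, {"slide": [-10, 0, 0], "twist": [0, 0, 0], "claw": 5}]'

```text
time: 10.55
position: [0.5247, 0.1754, 0.0604]
orientation: [0.701, -0.085, 0.703, 0.085]
contact_force: [-0.4, 0.0, -4.8]
finger_gap: 0.0139
```

Request:
play_rows --moves '[{"slide": [-25, 0, 0], "twist": [0, 0, 0], "claw": 5}, {"slide": [-30, 0, 0], "twist": [0, 0, 0], "claw": 5}, {"slide": [-30, 0, 0], "twist": [0, 0, 0], "claw": 5}, {"slide": [-30, 0, 0], "twist": [0, 0, 0], "claw": 5}, {"slide": [-20, 0, 0], "twist": [5, 0, 0], "claw": 5}, {"slide": [0, -10, 0], "twist": [5, 0, 0], "claw": 5}, {"slide": [0, -20, 0], "twist": [5, 0, 0], "claw": 5}, {"slide": [0, -30, 0], "twist": [4.4, 0, 0], "claw": 5}]'

```text
time: 11.35
position: [0.528, 0.1162, 0.1964]
orientation: [0.706, 0.036, 0.706, -0.035]
contact_force: [0.9, -0.8, -3.9]
finger_gap: 0.0139
```

Request:
play_rows --moves '[{"slide": [0, -40, 0], "twist": [0, 0, 0], "claw": 5}, {"slide": [0, -40, 0], "twist": [0, 0, 0], "claw": 5}, {"slide": [0, -40, 0], "twist": [0, 0, 0], "claw": 5}, {"slide": [0, -40, 0], "twist": [0, 0, 0], "claw": 5}, {"slide": [0, -40, 0], "twist": [0, 0, 0], "claw": 5}, {"slide": [0, -40, 0], "twist": [0, 0, 0], "claw": 5}, {"slide": [0, -30, 0], "twist": [0, 0, 0], "claw": 5}, {"slide": [0, 0, 0], "twist": [0, 0, 0], "claw": 5}]'

```text
time: 12.15
position: [0.5012, -0.1566, 0.1962]
orientation: [0.706, 0.036, 0.706, -0.037]
contact_force: [-0.3, -0.1, -3.3]
finger_gap: 0.0143
```

Run:
```python
from h import *
o=robot.get_obs();print(o['position'],o['finger_gap'],o['contact_force']);print(axes(o).as_matrix().round(4))
c,p,d=snap("wrist","w6")
snap("top","t6",(195,150,415,310),3.6)
```

```text
[ 0.50121307 -0.15655661  0.19624432] 0.014262889260395702 [-0.30063976 -0.10001958 -3.2744232 ]
[[ 2.000e-04  1.022e-01  9.948e-01]
 [-1.800e-03  9.948e-01 -1.022e-01]
 [-1.000e+00 -1.800e-03  4.000e-04]]
```

View pics/w6.png

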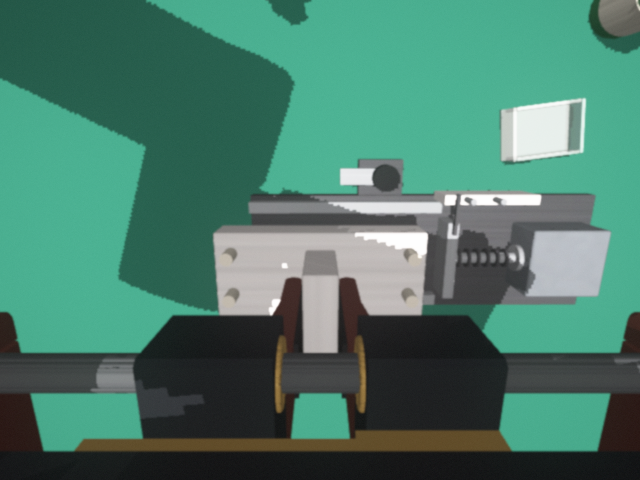

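View pics/t6.png

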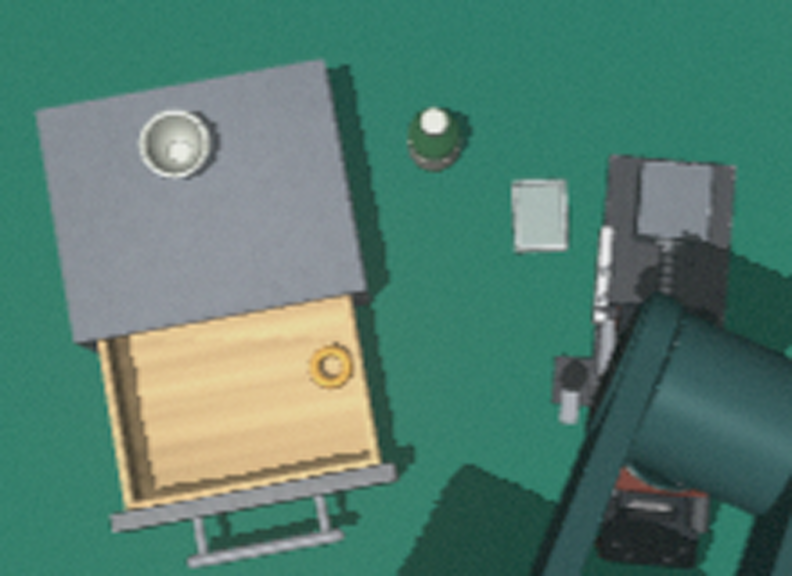

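Run:
```python
from h import *
c,im,d=load("w6"); o=robot.get_obs(); A=axes(o).as_matrix(); T=o['position']
f=K(c); V,U=np.mgrid[0:480,0:640]
X=np.stack([(U-c['cx'])/f*d,(V-c['cy'])/f*d,d],-1)@c['pose'][:3,:3].T+c['pose'][:3,3]
print(X[245:300:15,240,2],X[245:300:15,400,2])
m=(X[...,2]>.16)&(X[...,2]<.205)&(V>220)&(V<312)&(U>205)&(U<440)&(d>0)
m&=~((U>275)&(U<365)&(V>272)); m&=~((U>298)&(U<342))
n,l,s,_=cv2.connectedComponentsWithStats(m.astype(np.uint8)); print(s[1:][s[1:,4]>200])
w=X[m]; 
G=np.c_[w[:,:2],np.ones(len(w))]
for _ in range(3):
    co=np.linalg.lstsq(G,w[:,2],rcond=None)[0]; r=w[:,2]-G@co; k=abs(r)<.003; G,w=G[k],w[k]
print("plane slopes",co[:2], "z at tcp",co@[T[0],T[1],1],len(w))
loc=(w-T)@A; print("local z,y range",loc[:,2].min(),loc[:,2].max(),loc[:,1].min(),loc[:,1].max())
zt=w[:,2].mean(); print(zt)
# edges: top edge of slab (max y), columns; subpix via depth jump
def edge(u0,u1,v0,v1,z):
    P=[]
    for u in range(u0,u1,4):
        for v in range(v0,v1):
            if d[v,u]>0 and X[v,u,2]>.16: P.append(ray(c,u,v-.5,z)); break
    P=np.array(P); s=np.polyfit(P[:,0],P[:,1],1); return np.degrees(np.arctan(s[0])),P.mean(0)
print("carrier back edge", edge(230,420,215,250,zt))
# rail: inner edge of +y
mk=(abs(X[...,2]-.022)<.0035)&(V>185)&(V<225)&(U>255)&(U<435)
P=[]
for u in range(258,432,4):
    v=np.where(mk[:,u])[0]; 
    if len(v): P.append(list(ray(c,u,v.max()+.5,.022))+list(ray(c,u,v.min()-.5,.022)))
P=np.array(P); 
for j in (0,3): print("rail",np.degrees(np.arctan(np.polyfit(P[:,j],P[:,j+1],1)[0])),P[:,j:j+3].mean(0))
# left and right carrier ends
L=[];Rr=[]
for v in range(240,300,4):
    us=np.where((X[v,:,2]>.16)&(U[v]>200)&(U[v]<440)&(d[v]>0))[0]; L.append(ray(c,us.min()-.5,v,zt)); Rr.append(ray(c,us.max()+.5,v,zt))
L,Rr=np.array(L),np.array(Rr)
for e in (L,Rr): print("end",np.degrees(np.arctan(np.polyfit(e[:,1],e[:,0],1)[0])),e.mean(0),((e.mean(0)-T)@A))
print("tool yaw",np.degrees(np.arctan2(A[1,2],A[0,2])))
```

```text
[0.18904861 0.18947774 0.18970919 0.18956162] [0.18986153 0.18986825 0.18899231 0.18923333]
[[ 213  226   86   86 6241]
 [ 342  226   85   86 6154]]
plane slopes [-0.00123289 -0.00886524] z at tcp 0.18955652887961708 10529
local z,y range -0.05071691681830728 0.049677937080177356 -0.013423137168361477 0.026704997896793158
0.18947248169745232
carrier back edge (np.float64(-5.9049255824707965), array([ 0.50558104, -0.12365737,  0.18947248]))
rail -5.4415777485336205 [ 0.52291579 -0.14995735  0.022     ]
rail -5.868386161811826 [ 0.5238378  -0.13939153  0.022     ]
end 5.998503538956761 [ 0.45190832 -0.13894394  0.18947248] [ 0.00647619  0.00910959 -0.05024039]
end 5.823745452368451 [ 0.55084997 -0.14910942  0.18947248] [0.00639603 0.00895259 0.04922195]
tool yaw -5.775636656803254
```

Request:
play_rows --moves '[{"slide": [0, -17, 0], "twist": [0, 0, 0], "claw": 5}, {"slide": [0, -16, 0], "twist": [0, 0, 0], "claw": 5}, {"slide": [25, 0, 0], "twist": [0, 0, 0], "claw": 5}, {"slide": [35, 0, 0], "twist": [0, 0, 0], "claw": 5}, {"slide": [35, 0, 0], "twist": [0, 0, 0], "claw": 5}, {"slide": [30, 0, 0], "twist": [0, 0, 0], "claw": 5}, {"slide": [15, 0, 0], "twist": [0, 0, 0], "claw": 5}, {"slide": [0, 0, 0], "twist": [0, 0, 0], "claw": 5}]'

```text
time: 13.05
position: [0.4966, -0.1843, 0.0537]
orientation: [0.705, 0.036, 0.708, -0.034]
contact_force: [-0.1, -0.1, -4.2]
finger_gap: 0.014
```

Run:
```python
from h import *
o=robot.get_obs();print(o['position'],o['finger_gap'],o['contact_force']);print(axes(o).as_matrix().round(4))
c,p,d=snap("wrist","w7")
```

```text
[ 0.49659848 -0.18430275  0.05374159] 0.013967892468460984 [-0.05724975 -0.05778804 -4.17792067]
[[-0.0046  0.098   0.9952]
 [ 0.0026  0.9952 -0.0979]
 [-1.      0.0022 -0.0048]]
```

View pics/w7.png

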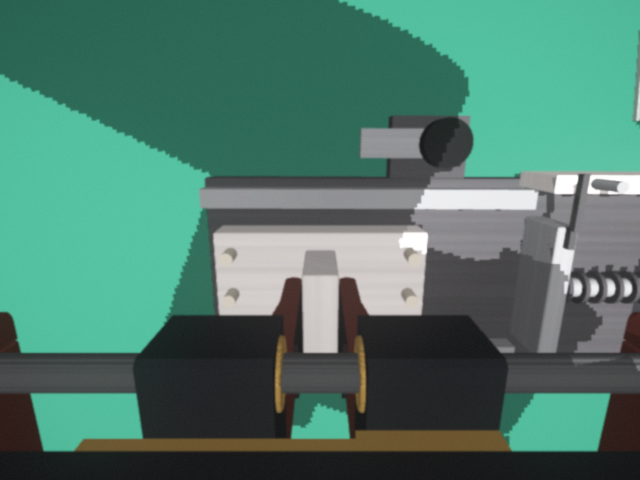

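```bash
cat > m.py <<'E'
from h import *
import sys
def meas(name,ztop,rv=(175,215),ru=(210,515),cu=(222,420),cv=(218,260)):
    c,im,d=load(name); f=K(c); V,U=np.mgrid[0:480,0:640]
    X=np.stack([(U-c['cx'])/f*d,(V-c['cy'])/f*d,d],-1)@c['pose'][:3,:3].T+c['pose'][:3,3]
    P=[];Q=[];E=[]
    for u in range(*ru,5):
        v=[v for v in range(*rv) if abs(X[v,u,2]-.022)<.003 and d[v,u]>0]
        if v: P.append(ray(c,u,max(v)+.5,.022)); Q.append(ray(c,u,min(v)-.5,.022))
    for u in range(*cu,5):
        v=[v for v in range(*cv) if d[v,u]>0 and ztop-.006<X[v,u,2]<ztop+.02]
        if v: E.append(ray(c,u,min(v)-.5,ztop))
    out=[]
    for n,e in (("rail in",P),("rail out",Q),("carrier",E)):
        e=np.array(e); s,b=np.polyfit(e[:,0],e[:,1],1); r=e[:,1]-s*e[:,0]-b; k=abs(r)<2*r.std()+1e-4; s,b=np.polyfit(e[k,0],e[k,1],1)
        print(n,len(e),"yaw",np.degrees(np.arctan(s)).round(2),"y at .52",round(s*.52+b,4))
    t=[np.median(X[v,225:420,2][(d[v,225:420]>0)]) for v in range(240,300,10)]; print("slab top z",np.round(t,4))
    return c,im,d,X
if __name__=="__main__": meas(sys.argv[1],float(sys.argv[2]))
E
python3 m.py w7 .047
```

```text
rail in 61 yaw -5.73 y at .52 -0.1495
rail out 61 yaw -5.8 y at .52 -0.1391
carrier 40 yaw -5.8 y at .52 -0.1555
slab top z [0.0472 0.0471 0.0473 0.0471 0.0476 0.0482]
```

Request:
play_rows --moves '[{"slide": [0, -4, 0], "twist": [0, 0, 0], "claw": 5}, {"slide": [7, 0, 0], "twist": [0, 0, 0], "claw": 5}, {"slide": [7, 0, 0], "twist": [0, 0, 0], "claw": 5}, {"slide": [0, 0, 0], "twist": [0, 0, 0], "claw": 5}]'

```text
time: 13.5
position: [0.4975, -0.1895, 0.0414]
orientation: [0.706, 0.035, 0.707, -0.035]
contact_force: [-0.7, 0.2, -4.0]
finger_gap: 0.0139
```

Request:
play_rows --moves '[{"slide": [1, 0, 0], "twist": [0, 0, 0], "claw": 5}, {"slide": [1, 0, 0], "twist": [0, 0, 0], "claw": 5}, {"slide": [0, 0, 0], "twist": [0, 0, 0], "claw": 5}]'

```text
time: 13.8
position: [0.4979, -0.1897, 0.0399]
orientation: [0.706, 0.035, 0.706, -0.035]
contact_force: [0.6, 0.4, -4.8]
finger_gap: 0.0139
```

Request:
play_rows --moves '[{"slide": [1, 0, 0], "twist": [0, 0, 0], "claw": 5}, {"slide": [1, 0, 0], "twist": [0, 0, 0], "claw": 5}, {"slide": [0, 0, 0], "twist": [0, 0, 0], "claw": 5}]'

```text
time: 14.1
position: [0.4979, -0.1897, 0.0378]
orientation: [0.706, 0.035, 0.706, -0.035]
contact_force: [-0.1, -0.5, -4.0]
finger_gap: 0.0138
```

Request:
play_rows --moves '[{"slide": [0.5, 0, 0], "twist": [0, 0, 0], "claw": 5}, {"slide": [0.5, 0, 0], "twist": [0, 0, 0], "claw": 5}, {"slide": [0, 0, 0], "twist": [0, 0, 0], "claw": 5}]'

```text
time: 14.4
position: [0.4979, -0.1897, 0.0368]
orientation: [0.706, 0.035, 0.706, -0.035]
contact_force: [-0.6, 0.1, -3.9]
finger_gap: 0.0141
```

Request:
play_rows --moves '[{"slide": [0.5, 0, 0], "twist": [0, 0, 0], "claw": 5}, {"slide": [0.5, 0, 0], "twist": [0, 0, 0], "claw": 5}, {"slide": [0, 0, 0], "twist": [0, 0, 0], "claw": 5}]'

```text
time: 14.7
position: [0.4979, -0.1897, 0.0368]
orientation: [0.706, 0.035, 0.706, -0.035]
contact_force: [-2.7, 1.2, 6.1]
finger_gap: 0.014
```

Request:
play_rows --moves '[{"slide": [0.5, 0, 0], "twist": [0, 0, 0], "claw": 5}, {"slide": [0, 0, 0], "twist": [0, 0, 0], "claw": 5}]'

```text
time: 14.9
position: [0.498, -0.1897, 0.0367]
orientation: [0.706, 0.035, 0.706, -0.035]
contact_force: [-4.0, 1.4, 11.9]
finger_gap: 0.0137
```

Request:
play_rows --moves '[{"slide": [-0.7, 0, 0], "twist": [0, 0, 0], "claw": 5}, {"slide": [0, 0, 4], "twist": [0, 0, 0], "claw": 5}, {"slide": [0, 0, 8], "twist": [0, 0, 0], "claw": 5}, {"slide": [0, 0, 8], "twist": [0, 0, 0], "claw": 5}, {"slide": [0, 0, 8], "twist": [0, 0, 0], "claw": 5}, {"slide": [0, 0, 8], "twist": [0, 0, 0], "claw": 5}, {"slide": [0, 0, 0], "twist": [0, 0, 0], "claw": 5}]'

```text
time: 15.6
position: [0.5301, -0.192, 0.0367]
orientation: [0.704, 0.035, 0.709, -0.034]
contact_force: [-10.5, 2.7, 13.9]
finger_gap: 0.0137
```

```bash
python3 - <<'E'
from h import *
o=robot.get_obs();print(o['position'],o['finger_gap'],o['contact_force'],o['wrist_torque']);print(axes(o).as_matrix().round(4))
c,p,d=snap("wrist","w8")
E
python3 m.py w8 .030
```

```text
[ 0.53008557 -0.19197725  0.03669782] 0.013727448367634384 [-10.47952754   2.74933475  13.9122023 ] [0.34199861 1.5578908  0.13355905]
[[-0.0067  0.0981  0.9952]
 [ 0.0023  0.9952 -0.0981]
 [-1.      0.0016 -0.0069]]
rail in 56 yaw -5.61 y at .52 -0.1496
rail out 56 yaw -5.75 y at .52 -0.1392
carrier 40 yaw -5.74 y at .52 -0.1598
slab top z [0.0302 0.0302 0.0304 0.0303 0.0306 0.0311]
```

View pics/w8.png

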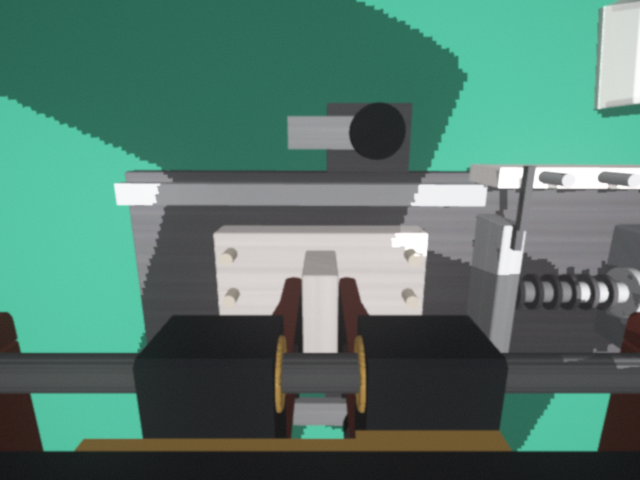

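```bash
cat > s.py <<'E'
from h import *
import sys
# gap carrier front edge to stop face, along channel axis
def gap(name):
    c,im,d=load(name); f=K(c); V,U=np.mgrid[0:480,0:640]
    X=np.stack([(U-c['cx'])/f*d,(V-c['cy'])/f*d,d],-1)@c['pose'][:3,:3].T+c['pose'][:3,3]
    ex=np.array([np.cos(np.radians(5.7)),-np.sin(np.radians(5.7))]); C=np.array([.5205,-.1890])
    rows=[]
    for v in range(246,300,6):
        us=[u for u in range(395,470) if d[v,u]>0 and abs(X[v,u,2]-.0302)<.004]
        # plate top: z~.043
        pt_=[u for u in range(380,600) if d[v,u]>0 and abs(X[v,u,2]-.043)<.0025 and X[v,u,1]<-.15]
        a=(ray(c,max(us)+.5,v,.030)[:2]-C)@ex if us else np.nan
        pts=np.array([(X[v,u,:2]-C)@ex for u in pt_]) if pt_ else np.array([np.nan])
        rows.append((v,a*1000,max(us) if us else 0,pts.min()*1000,pts.max()*1000,pt_[:1],pt_[-1:]))
    for r in rows: print(r)
gap(sys.argv[1])
E
python3 s.py w8
```

```text
(246, np.float64(58.547082649411685), 426, np.float64(86.23952038161862), np.float64(96.55004334716958), [498], [523])
(252, np.float64(58.29379341332128), 425, np.float64(86.4504376927242), np.float64(96.109573868707), [497], [522])
(258, np.float64(58.50730451344446), 425, np.float64(49.95567789368315), np.float64(95.7414727210635), [413], [521])
(264, np.float64(58.25167482868464), 424, np.float64(50.61404942077716), np.float64(96.21869424126007), [414], [520])
(270, np.float64(58.46684197649476), 424, np.float64(86.28635356324482), np.float64(96.66420392723158), [495], [519])
(276, np.float64(58.68386364058494), 424, np.float64(86.07771418664562), np.float64(95.88885390364761), [494], [518])
(282, np.float64(58.42567722214611), 423, np.float64(86.32371380667051), np.float64(96.91374782373087), [493], [517])
(288, np.float64(58.644411306683885), 423, np.float64(86.68861682631675), np.float64(95.6696044717482), [495], [516])
(294, np.float64(58.38379181016961), 422, np.float64(85.92814947962312), np.float64(96.38784398690974), [492], [516])
```

Request:
play_rows --moves '[{"slide": [-0.9, 0, 0], "twist": [0, 0, 0], "claw": 5}, {"slide": [0, 0, 0], "twist": [0, 0, 0], "claw": 5}]'

```text
time: 15.85
position: [0.5341, -0.1934, 0.037]
orientation: [0.707, 0.035, 0.706, -0.035]
contact_force: [-0.1, -0.1, -3.7]
finger_gap: 0.0138
```

Request:
play_rows --moves '[{"slide": [0.3, 0, 6], "twist": [0, 0, 0], "claw": 5}, {"slide": [0, 0, 6], "twist": [0, 0, 0], "claw": 5}, {"slide": [0, 0, 6], "twist": [0, 0, 0], "claw": 5}, {"slide": [0, 0, 2], "twist": [0, 0, 0], "claw": 5}, {"slide": [0, 0, 0], "twist": [0, 0, 0], "claw": 5}]'

```text
time: 16.35
position: [0.5542, -0.1954, 0.0367]
orientation: [0.706, 0.035, 0.706, -0.035]
contact_force: [-0.9, -0.3, 2.9]
finger_gap: 0.0138
```

```bash
python3 - <<'E'
from h import *
c,p,d=snap("wrist","w9")
o=robot.get_obs();print(o['position'],o['finger_gap'],o['contact_force'],o['wrist_torque']);print(axes(o).as_matrix().round(4))
E
python3 m.py w9 .030;python3 s.py w9
```

```text
[ 0.55423691 -0.19540765  0.03673695] 0.013826668583623188 [-0.40972892  0.31398236  1.60017342] [ 0.078136    0.34887376 -0.03216855]
[[ 6.000e-04  9.850e-02  9.951e-01]
 [-2.000e-04  9.951e-01 -9.850e-02]
 [-1.000e+00 -1.000e-04  6.000e-04]]
rail in 49 yaw -5.65 y at .52 -0.1497
rail out 49 yaw -5.47 y at .52 -0.1393
carrier 40 yaw -5.73 y at .52 -0.1608
slab top z [0.0301 0.0302 0.0305 0.0302 0.0303 0.0311]
(246, np.float64(87.73718169550878), 436, np.float64(86.13467956934839), np.float64(95.5551026167687), [441], [465])
(252, np.float64(87.97184135979926), 436, np.float64(86.67587796111214), np.float64(96.2562215611509), [442], [465])
(258, np.float64(87.73763497995236), 435, np.float64(75.29251197669576), np.float64(156.1668547179486), [415], [599])
(264, np.float64(87.97432027090653), 435, np.float64(73.56776569924224), np.float64(156.47662951006475), [411], [598])
(270, np.float64(88.21305539142928), 435, np.float64(86.61192026610814), np.float64(157.15799102479295), [440], [599])
(276, np.float64(104.19534371069602), 468, np.float64(86.38423489544373), np.float64(157.25608383349976), [439], [599])
(282, np.float64(102.11156663056359), 463, np.float64(86.05273032289354), np.float64(157.13739194112543), [438], [599])
(288, np.float64(101.9342696996059), 462, np.float64(86.35153843334528), np.float64(157.27269459207974), [438], [599])
(294, np.float64(88.22237452033129), 433, np.float64(86.69922150688654), np.float64(156.7833429933505), [438], [599])
```

View pics/w9.png

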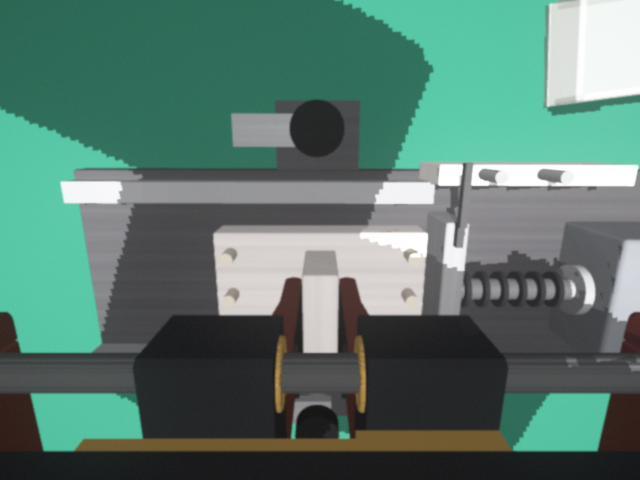

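Request:
play_rows --moves '[{"slide": [0.1, 0, 3], "twist": [0, 0, 0], "claw": 5}, {"slide": [0, 0, 3], "twist": [0, 0, 0], "claw": 5}, {"slide": [0, 0, 3], "twist": [0, 0, 0], "claw": 5}, {"slide": [0, 0, 3], "twist": [0, 0, 0], "claw": 5}, {"slide": [0, 0, 2], "twist": [0, 0, 0], "claw": 5}, {"slide": [0, 0, 0], "twist": [0, 0, 0], "claw": 5}, {"slide": [0, 0, 0], "twist": [0, 0, 0], "claw": 5}]'

```text
time: 17.1
position: [0.562, -0.1955, 0.0369]
orientation: [0.703, 0.035, 0.71, -0.034]
contact_force: [-17.9, 0.0, 18.5]
finger_gap: 0.0136
```

```bash
python3 - <<'E'
from h import *
c,p,d=snap("wrist","w10")
o=robot.get_obs();print(o['position'],o['finger_gap'],o['contact_force'],o['wrist_torque']);print(axes(o).as_matrix().round(4))
E
python3 m.py w10 .030
```

```text
[ 0.56205622 -0.19553136  0.03686883] 0.014128139806543235 [-1.72095005e+01 -9.00401515e-03  1.92252513e+01] [-0.06302809  2.46149249 -0.09453027]
[[-0.0097  0.0979  0.9952]
 [ 0.0022  0.9952 -0.0979]
 [-1.      0.0013 -0.0099]]
rail in 42 yaw -5.67 y at .52 -0.1496
rail out 42 yaw -5.85 y at .52 -0.1391
carrier 40 yaw -5.8 y at .52 -0.1601
slab top z [0.0303 0.0304 0.0306 0.0304 0.0307 0.0311]
```

View pics/w10.png

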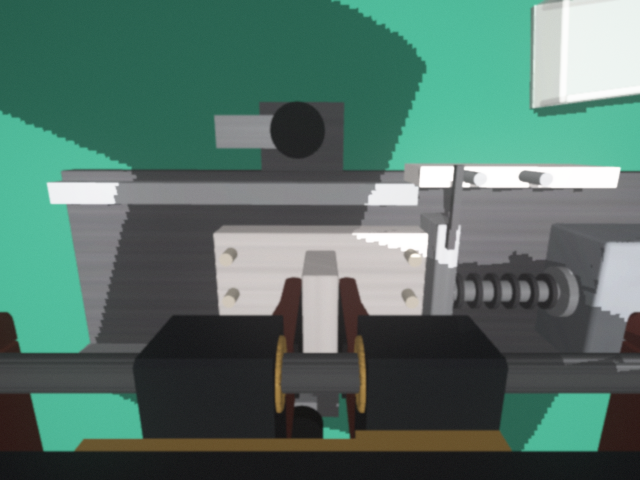

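Request:
play_rows --moves '[{"slide": [-0.6, 0, 0], "twist": [0, 0, 0], "claw": 5}, {"slide": [-0.3, 0, 0], "twist": [0, 0, 0], "claw": 5}, {"slide": [0, 0, 0], "twist": [0, 0, 0], "claw": 5}]'

```text
time: 17.45
position: [0.5644, -0.1958, 0.0368]
orientation: [0.704, 0.035, 0.708, -0.034]
contact_force: [-8.5, -0.7, 4.5]
finger_gap: 0.0139
```

Request:
play_rows --moves '[{"slide": [-0.2, 0, 2], "twist": [0, 0, 0], "claw": 5}, {"slide": [-0.1, 0, 2], "twist": [0, 0, 0], "claw": 5}, {"slide": [-0.1, 0, 2], "twist": [0, 0, 0], "claw": 5}, {"slide": [-0.1, 0, 2], "twist": [0, 0, 0], "claw": 5}, {"slide": [0, 0, 0], "twist": [0, 0, 0], "claw": 5}, {"slide": [0, 0, 0], "twist": [0, 0, 0], "claw": 5}]'

```text
time: 18.05
position: [0.5708, -0.1964, 0.037]
orientation: [0.703, 0.035, 0.709, -0.034]
contact_force: [-12.5, -0.3, 5.9]
finger_gap: 0.0137
```

Request:
play_rows --moves '[{"slide": [-0.2, 0, 2], "twist": [0, 0, 0], "claw": 5}, {"slide": [-0.1, 0, 2], "twist": [0, 0, 0], "claw": 5}, {"slide": [-0.1, 0, 2], "twist": [0, 0, 0], "claw": 5}, {"slide": [0, 0, 0], "twist": [0, 0, 0], "claw": 5}, {"slide": [0, 0, 0], "twist": [0, 0, 0], "claw": 5}]'

```text
time: 18.55
position: [0.5756, -0.1969, 0.0371]
orientation: [0.702, 0.035, 0.71, -0.034]
contact_force: [-14.3, -1.1, 6.5]
finger_gap: 0.014
```

```bash
python3 - <<'E'
from h import *
c,p,d=snap("wrist","w11")
o=robot.get_obs();print(o['position'],o['finger_gap'],o['contact_force'],o['wrist_torque']);print(axes(o).as_matrix().round(4))
im=cv2.imread("pics/w11_raw.png")
cv2.imwrite("pics/w11c.png",cv2.resize(im[140:320,360:620],None,fx=3,fy=3,interpolation=cv2.INTER_CUBIC))
E
python3 m.py w11 .030
```

```text
[ 0.57556713 -0.19685365  0.03712474] 0.013865835550546206 [-14.52573883  -0.62896575   6.68520758] [-0.29038898  2.27494479 -0.10283571]
[[-0.0109  0.098   0.9951]
 [ 0.0026  0.9952 -0.098 ]
 [-0.9999  0.0015 -0.0111]]
rail in 36 yaw -5.53 y at .52 -0.1497
rail out 36 yaw -5.81 y at .52 -0.1391
carrier 40 yaw -5.83 y at .52 -0.1601
slab top z [0.0305 0.0306 0.0308 0.0308 0.031  0.0315]
```

View pics/w11c.png

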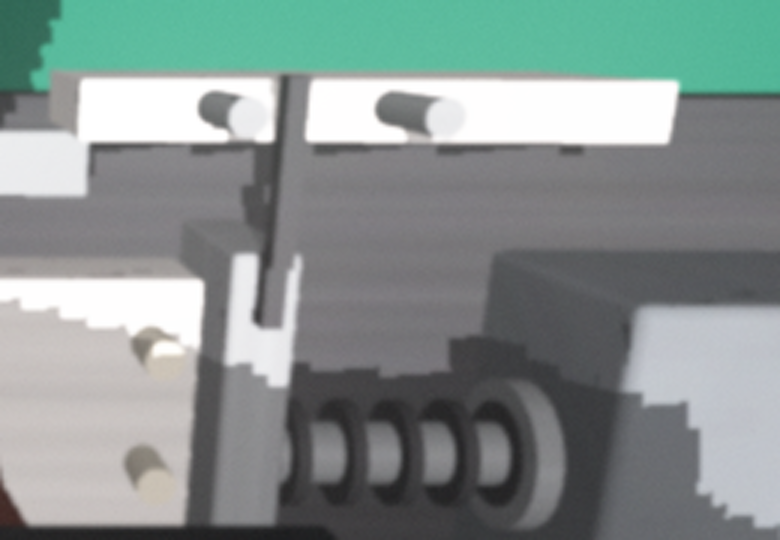

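```bash
cat > g.py <<'E'
from h import *
import sys
c,im,d=load(sys.argv[1]); f=K(c); V,U=np.mgrid[0:480,0:640]
X=np.stack([(U-c['cx'])/f*d,(V-c['cy'])/f*d,d],-1)@c['pose'][:3,:3].T+c['pose'][:3,3]
ex=np.array([np.cos(np.radians(5.7)),-np.sin(np.radians(5.7))]); ey=np.array([-ex[1],ex[0]]); C=np.array([.5205,-.1890])
L=np.dstack([(X[...,:2]-C)@ex*1000,(X[...,:2]-C)@ey*1000,X[...,2]*1000])
roi=(V>150)&(V<260)&(U>380)&(d>0)
m=roi&(L[...,2]>55)&(L[...,1]>20)
n,l,s,_=cv2.connectedComponentsWithStats(m.astype(np.uint8))
for i in range(1,n):
    if s[i,4]>15: w=L[l==i]; print("tall",s[i],w.min(0).round(1),w.max(0).round(1),np.median(w,0).round(1))
# pointer: dark pixels on the rail rows
g=cv2.cvtColor(im,cv2.COLOR_BGR2GRAY)
for v in (168,172,176,180,200,210): 
    us=[u for u in range(420,560) if d[v,u]>0 and 42.5<L[v,u,2]<54 and g[v,u]<120]
    if us: print(v,us[0],us[-1],L[v,us[len(us)//2]].round(1),[L[v,us[0],0].round(1),L[v,us[-1],0].round(1)])
w=X[240:300,222:418]; dd=d[240:300,222:418]; k=(abs(w[...,2]-.030)<.0025)&(dd>0); w=w[k]
print("slab slopes",np.linalg.lstsq(np.c_[w[:,:2],np.ones(len(w))],w[:,2],rcond=None)[0][:2])
E
python3 g.py w11; python3 g.py w9; python3 s.py w11|head -3
```

```text
tall [431 172  19  14 199] [96.9 52.4 55.1] [102.3  57.1  61.7] [99.1 54.7 59.7]
tall [495 172  21  15 231] [120.6  52.2  55. ] [126.4  57.1  61.8] [122.8  54.7  59.6]
168 453 456 [108.1  57.9  48.1] [np.float64(108.1), np.float64(108.3)]
172 453 456 [108.4  56.3  47.5] [np.float64(107.7), np.float64(108.2)]
176 427 494 [121.2  54.7  46.6] [np.float64(97.3), np.float64(121.9)]
180 431 494 [121.5  53.3  49.2] [np.float64(97.5), np.float64(121.7)]
200 450 453 [108.2  45.2  47.6] [np.float64(107.9), np.float64(107.7)]
210 449 452 [108.2  41.1  47.6] [np.float64(107.7), np.float64(108.1)]
slab slopes [-0.00936057  0.00440437]
tall [488 170  21  15 230] [96.7 52.2 55.1] [102.7  57.1  61.5] [98.8 54.7 59.7]
tall [552 170  22  15 258] [120.3  52.   55. ] [125.9  57.2  62.1] [122.6  54.8  59.6]
168 463 465 [90.2 57.2 48. ] [np.float64(90.3), np.float64(90.5)]
172 463 465 [89.5 55.8 50.3] [np.float64(89.8), np.float64(90.0)]
176 462 544 [96.8 54.4 51.9] [np.float64(89.8), np.float64(120.7)]
180 462 551 [122.3  52.9  51.7] [np.float64(90.2), np.float64(122.2)]
200 459 462 [90.2 44.6 48.2] [np.float64(90.3), np.float64(90.2)]
210 458 461 [90.1 40.5 48.6] [np.float64(90.4), np.float64(90.2)]
slab slopes [1.89608064e-05 1.86887188e-03]
(246, np.float64(105.69728949659063), 429, np.float64(104.29831281976688), np.float64(157.33116392370846), [434], [561])
(252, np.float64(105.45008465839314), 428, np.float64(104.25488269401018), np.float64(157.01630665141977), [433], [560])
(258, np.float64(105.66963228382727), 428, np.float64(94.91865301438924), np.float64(157.39097856301422), [411], [560])
```

Request:
play_rows --moves '[{"slide": [0, 0, 1], "twist": [0, -0.4, 0], "claw": 5}, {"slide": [0, 0, 1], "twist": [0, -0.3, 0], "claw": 5}, {"slide": [0, 0, 0], "twist": [0, 0, 0], "claw": 5}, {"slide": [0, 0, 0], "twist": [0, 0, 0], "claw": 5}]'

```text
time: 19.0
position: [0.576, -0.1969, 0.0367]
orientation: [0.706, 0.035, 0.707, -0.034]
contact_force: [-17.1, -1.2, 7.9]
finger_gap: 0.0135
```

```bash
cat > look.sh <<'X'
python3 - <<'E'
from h import *
c,p,d=snap("wrist","$1")
o=robot.get_obs();print(o['position'],o['finger_gap'],o['contact_force'],o['wrist_torque']);print(axes(o).as_matrix().round(4))
im=cv2.imread("pics/$1_raw.png")
cv2.imwrite("pics/$1c.png",cv2.resize(im[140:320,360:620],None,fx=3,fy=3,interpolation=cv2.INTER_CUBIC))
E
python3 m.py $1 .030; python3 g.py $1; python3 s.py $1 | head -2
X
bash look.sh w12
```

```text
[ 0.5760079  -0.19687114  0.03674314] 0.013786482720851681 [-17.08745267  -1.55061239   7.2662723 ] [-0.48441807  2.96580771 -0.11987194]
[[-0.0016  0.0978  0.9952]
 [ 0.0019  0.9952 -0.0978]
 [-1.      0.0018 -0.0017]]
rail in 36 yaw -5.87 y at .52 -0.1494
rail out 36 yaw -5.99 y at .52 -0.139
carrier 40 yaw -5.7 y at .52 -0.1603
slab top z [0.0301 0.0302 0.0305 0.0304 0.0306 0.0311]
tall [431 172  18  14 201] [97.  52.4 55.1] [102.3  57.1  61.7] [99.1 54.7 59.8]
tall [494 172  21  15 233] [120.6  52.2  55. ] [126.3  57.1  61.4] [122.7  54.7  59.5]
168 454 456 [108.1  58.   49.1] [np.float64(109.0), np.float64(108.8)]
172 454 456 [108.2  56.5  49.2] [np.float64(108.1), np.float64(108.4)]
176 426 492 [121.6  54.7  45.8] [np.float64(97.1), np.float64(121.2)]
180 430 492 [121.5  53.4  49.1] [np.float64(97.3), np.float64(121.0)]
200 450 453 [108.5  45.2  47.7] [np.float64(108.2), np.float64(108.5)]
210 449 453 [108.7  41.   47.1] [np.float64(108.6), np.float64(108.9)]
slab slopes [-0.00167843  0.00166171]
(246, np.float64(106.21547211551072), 429, np.float64(104.88491108108644), np.float64(157.38329013111567), [435], [561])
(252, np.float64(106.43619898414059), 429, np.float64(104.73893287506476), np.float64(157.02453514560614), [433], [559])
```

Request:
play_rows --moves '[{"slide": [-0.2, 0, 1], "twist": [0, -0.1, 0], "claw": 5}, {"slide": [-0.1, 0, 0.5], "twist": [0, 0, 0], "claw": 5}, {"slide": [0, 0, 0], "twist": [0, 0, 0], "claw": 5}, {"slide": [0, 0, 0], "twist": [0, 0, 0], "claw": 5}]'

```text
time: 19.45
position: [0.5766, -0.197, 0.0368]
orientation: [0.706, 0.035, 0.707, -0.034]
contact_force: [-18.6, -2.2, 6.7]
finger_gap: 0.0137
```

```bash
bash look.sh w13
```

```text
[ 0.57657899 -0.19691305  0.03675876] 0.014195420157311702 [-19.12281535  -1.75097244   7.72249264] [-0.60263577  3.2310598  -0.16869806]
[[-0.0015  0.0977  0.9952]
 [ 0.0021  0.9952 -0.0977]
 [-1.      0.0019 -0.0017]]
rail in 36 yaw -5.95 y at .52 -0.1493
rail out 36 yaw -6.04 y at .52 -0.1389
carrier 40 yaw -5.75 y at .52 -0.1601
slab top z [0.0301 0.0302 0.0303 0.0304 0.0305 0.031 ]
tall [429 172  18  14 197] [97.  52.3 55.1] [102.3  57.1  61.3] [99.  54.7 59.7]
tall [492 172  21  15 233] [120.4  52.1  55.1] [126.4  57.2  61.5] [122.7  54.7  59.7]
168 454 455 [109.  58.  48.] [np.float64(109.0), np.float64(109.0)]
172 454 456 [109.   56.4  48.4] [np.float64(108.9), np.float64(109.0)]
176 425 491 [121.   54.8  47.7] [np.float64(97.2), np.float64(121.2)]
180 428 492 [121.8  53.4  49. ] [np.float64(97.5), np.float64(121.6)]
200 450 453 [109.1  45.3  47.9] [np.float64(108.8), np.float64(109.3)]
210 449 453 [109.4  41.   46.9] [np.float64(108.7), np.float64(109.5)]
slab slopes [-0.00175248  0.00142295]
(246, np.float64(106.79244436385584), 429, np.float64(105.15358489286136), np.float64(157.43186751640334), [434], [558])
(252, np.float64(107.01348735844266), 429, np.float64(105.0871754489143), np.float64(157.31657831597624), [434], [556])
```

View pics/w13c.png

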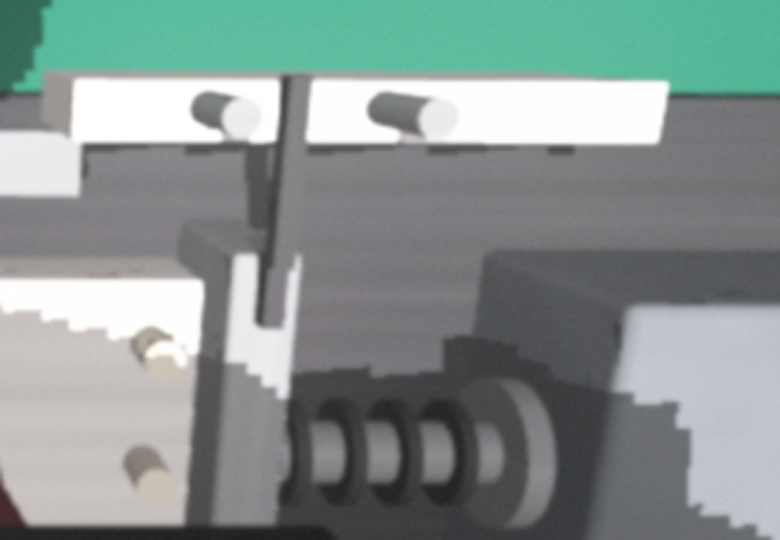

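Request:
play_rows --moves '[{"slide": [-0.3, 0, 0], "twist": [0, 0, 0], "claw": 5}, {"slide": [-0.2, 0, 0], "twist": [0, 0, 0], "claw": 5}, {"slide": [0, 0, 0], "twist": [0, 0, 0], "claw": 5}, {"slide": [0, 0, 0], "twist": [0, 0, 0], "claw": 5}]'

```text
time: 19.9
position: [0.5772, -0.197, 0.0367]
orientation: [0.706, 0.035, 0.707, -0.034]
contact_force: [-16.0, -2.5, 1.6]
finger_gap: 0.0139
```

```bash
bash look.sh w14
```

```text
[ 0.57717142 -0.19701547  0.03676504] 0.013621963541135434 [-15.9796934   -3.05128098   1.68710143] [-0.66221758  2.82714694 -0.18565055]
[[-6.000e-04  9.790e-02  9.952e-01]
 [ 2.000e-03  9.952e-01 -9.790e-02]
 [-1.000e+00  1.900e-03 -8.000e-04]]
rail in 35 yaw -5.89 y at .52 -0.1493
rail out 35 yaw -6.1 y at .52 -0.1389
carrier 40 yaw -5.74 y at .52 -0.1602
slab top z [0.03   0.0302 0.0305 0.0303 0.0305 0.0311]
tall [428 172  18  14 200] [96.6 52.3 55. ] [102.5  57.2  61.8] [99.1 54.9 59.7]
tall [491 172  20  15 226] [120.5  52.1  55.1] [126.4  57.1  61.9] [122.9  54.7  59.7]
168 454 456 [109.8  57.9  47.7] [np.float64(109.8), np.float64(109.7)]
172 453 456 [109.4  56.5  49. ] [np.float64(109.5), np.float64(109.9)]
176 423 489 [121.4  54.7  46.4] [np.float64(97.1), np.float64(121.3)]
180 453 489 [121.3  53.5  50.5] [np.float64(110.0), np.float64(121.1)]
200 450 453 [109.6  45.3  48.1] [np.float64(109.5), np.float64(109.7)]
210 449 453 [109.7  41.1  47.7] [np.float64(109.5), np.float64(109.8)]
slab slopes [-0.00124793  0.00362214]
(246, np.float64(106.96475999971685), 428, np.float64(106.15957919209565), np.float64(157.36888368225445), [434], [556])
(252, np.float64(107.18357927907545), 428, np.float64(106.02807582696549), np.float64(157.55908494537948), [434], [556])
```

Request:
play_rows --moves '[{"slide": [-0.1, 0, 1], "twist": [0, 0, 0], "claw": 5}, {"slide": [-0.1, 0, 0], "twist": [0, 0, 0], "claw": 5}, {"slide": [0, 0, 0], "twist": [0, 0, 0], "claw": 5}, {"slide": [0, 0, 0], "twist": [0, 0, 0], "claw": 5}]'

```text
time: 20.35
position: [0.5783, -0.1971, 0.0368]
orientation: [0.706, 0.035, 0.706, -0.034]
contact_force: [-14.9, -2.5, -0.6]
finger_gap: 0.0139
```

```bash
bash look.sh w15
```

```text
[ 0.57833126 -0.19709325  0.03675788] 0.013716206710607427 [-14.62083019  -2.4168391   -0.28389599] [-0.6331418   2.67851184 -0.15926755]
[[-4.000e-04  9.790e-02  9.952e-01]
 [ 2.000e-03  9.952e-01 -9.790e-02]
 [-1.000e+00  2.000e-03 -6.000e-04]]
rail in 36 yaw -5.89 y at .52 -0.1493
rail out 36 yaw -6.2 y at .52 -0.1388
carrier 40 yaw -5.81 y at .52 -0.1601
slab top z [0.0301 0.0303 0.0304 0.0302 0.0306 0.031 ]
tall [425 172  18  14 198] [96.9 52.4 55. ] [102.4  57.1  61.9] [99.1 54.8 59.8]
tall [488 172  20  15 226] [120.8  52.   55.1] [126.4  57.1  62.2] [122.7  54.7  59.7]
168 454 456 [110.8  57.9  48.2] [np.float64(110.6), np.float64(110.8)]
172 454 456 [110.9  56.4  48.3] [np.float64(110.7), np.float64(110.9)]
176 420 487 [120.8  54.8  47.7] [np.float64(97.2), np.float64(121.7)]
180 453 487 [121.7  53.4  49.8] [np.float64(110.7), np.float64(121.4)]
200 450 453 [110.8  45.2  47.9] [np.float64(110.8), np.float64(111.0)]
210 449 452 [110.8  41.1  47.8] [np.float64(110.8), np.float64(110.9)]
slab slopes [-0.00154946  0.00176319]
(246, np.float64(108.13541792678363), 428, np.float64(107.3152931393831), np.float64(157.279962818143), [434], [555])
(252, np.float64(108.35416583329997), 428, np.float64(107.43294720975106), np.float64(157.195699707535), [434], [551])
```

View pics/w15.png

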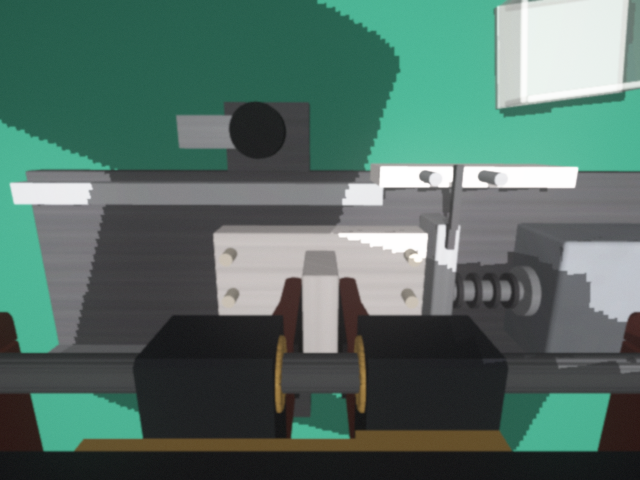

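Request:
play_rows --moves '[{"slide": [0, 0, 0], "twist": [0, 0, 0], "claw": 5}, {"slide": [0, 0, 0], "twist": [0, 0, 0], "claw": 5}, {"slide": [0, 0, 0], "twist": [0, 0, 0], "claw": 5}, {"slide": [0, 0, 0], "twist": [0, 0, 0], "claw": 5}, {"slide": [0, 0, 0], "twist": [0, 0, 0], "claw": 5}, {"slide": [0, 0, 0], "twist": [0, 0, 0], "claw": 5}]'

```text
time: 21.0
position: [0.5783, -0.1971, 0.0367]
orientation: [0.706, 0.035, 0.706, -0.034]
contact_force: [-15.0, -1.8, -0.2]
finger_gap: 0.0141
```

```bash
bash look.sh w16 | grep -v rail; python3 -c "
from h import *
snap('top','t16'); snap('scene','s16')"
```

```text
[ 0.57835077 -0.1970961   0.03678433] 0.013776491874027144 [-14.63157218  -2.90979155  -0.26901003] [-0.63099385  2.72340716 -0.19907538]
[[-4.000e-04  9.780e-02  9.952e-01]
 [ 2.000e-03  9.952e-01 -9.780e-02]
 [-1.000e+00  1.900e-03 -6.000e-04]]
carrier 40 yaw -5.77 y at .52 -0.1602
slab top z [0.0302 0.0303 0.0304 0.0304 0.0306 0.031 ]
tall [425 172  18  14 194] [96.9 52.5 55.1] [102.1  57.2  62. ] [99.1 54.9 59.9]
tall [488 172  20  15 230] [120.6  52.1  55. ] [126.2  57.1  61.8] [122.8  54.7  59.6]
168 454 456 [111.   57.9  47.4] [np.float64(110.8), np.float64(111.0)]
172 454 456 [110.8  56.4  48.4] [np.float64(110.5), np.float64(110.7)]
176 420 486 [121.2  54.7  46.7] [np.float64(97.4), np.float64(121.3)]
180 424 487 [121.7  53.4  49.7] [np.float64(97.4), np.float64(121.8)]
200 450 453 [111.   45.2  47.3] [np.float64(110.6), np.float64(111.2)]
210 449 452 [111.3  40.9  46.6] [np.float64(110.6), np.float64(110.9)]
slab slopes [-0.00149812  0.00256103]
(246, np.float64(108.60234139576438), 429, np.float64(107.11288573777337), np.float64(157.0535807557745), [434], [552])
(252, np.float64(108.35422915320495), 428, np.float64(106.91912773025165), np.float64(157.16407278811425), [433], [554])
```

View pics/t16.png

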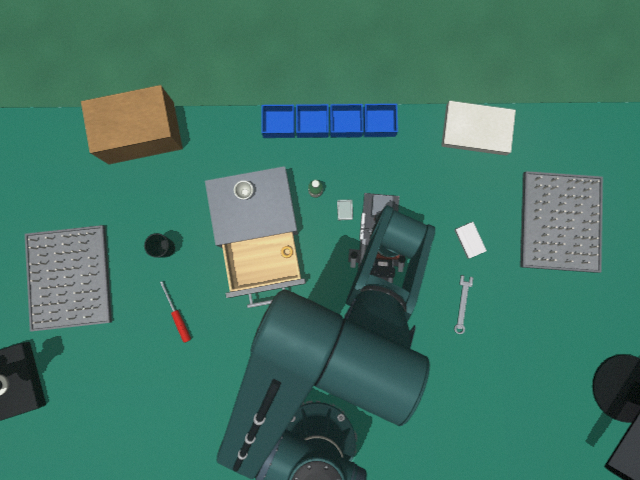

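View pics/s16.png

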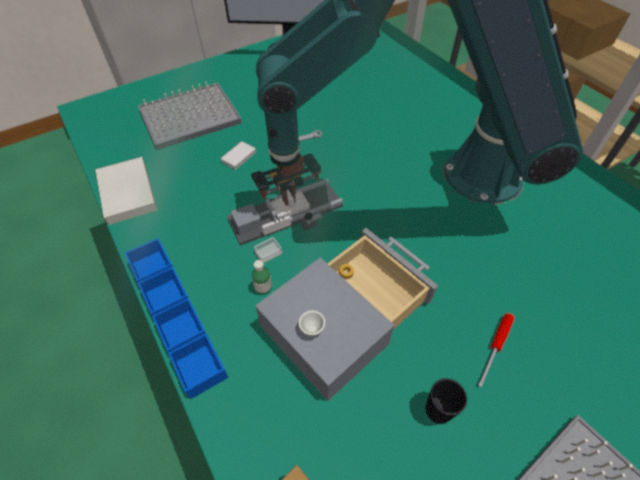

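Run:
```python
from h import *
c,im,d=load("w4"); f=K(c); V,U=np.mgrid[0:480,0:640]
X=np.stack([(U-c['cx'])/f*d,(V-c['cy'])/f*d,d],-1)@c['pose'][:3,:3].T+c['pose'][:3,3]
ex=np.array([.985,.171])
m=(V>205)&(V<290)&(U>185)&(U<225)&(X[...,2]>.055)&(X[...,2]<.075); s=X[m][:,:2]@ex; print("bar",s.min(),s.max(),np.median(s))
m=(V>140)&(V<180)&(U>222)&(U<256)&(abs(X[...,2]-.089)<.003); s=X[m][:,:2]@ex; print("panel",s.min(),s.max())
m=(V>120)&(V<200)&(U>405)&(U<440)&(abs(X[...,2]-.1)<.003); s=X[m][:,:2]@ex; print("unit front",s.min())
c,im,d=load("w2"); X=np.stack([(U-c['cx'])/f*d,(V-c['cy'])/f*d,d],-1)@c['pose'][:3,:3].T+c['pose'][:3,3]
m=(V>170)&(V<270)&(U>300)&(U<319)&(X[...,2]>.055)&(X[...,2]<.075); s=X[m][:,:2]@ex; print("bar0",s.min(),s.max(),np.median(s))
m=(V>120)&(V<320)&(U>340)&(U<365)&(abs(X[...,2]-.089)<.003); s=X[m][:,:2]@ex; print("panel0",s.min(),s.max())
```

```text
bar 0.43130052771851407 0.4426721313381059 0.43829088207212674
panel 0.4717482683922383 0.4870922456563983
unit front 0.6268799204307723
bar0 0.5633408418072113 0.5763640908622414 0.5690470331503656
panel0 0.6036735032685294 0.6187618813003676
```

Run:
```python
from h import *
_,a,_=load("t4"); _,b,_=load("t16")
A=cv2.cvtColor(a,6).astype(np.float32);B=cv2.cvtColor(b,6).astype(np.float32)
y0,y1,x0,x1=262,302,222,250
print(cv2.phaseCorrelate(A[y0:y1,x0:x1].copy(),B[y0:y1,x0:x1].copy()), cv2.phaseCorrelate(A[165:250,200:300].copy(),B[165:250,200:300].copy()))
def edges(G):
    out=[]
    for x in range(226,246,2):
        col=cv2.GaussianBlur(G,(3,3),0)[270:302,x]; out.append(col.astype(int))
    return np.mean(out,0).round(0)
print(edges(A));print(edges(B))
```

```text
((0.7955695311858726, 1.6236124086691248), 0.21189645886421205) ((0.008979841979311232, 0.22942383374783049), 0.38695257568359376)
[ 64.  61.  60.  60.  62.  68.  71.  70.  71.  74.  78.  85.  96. 105.
 106. 101.  96.  91.  85.  82.  80.  79.  80.  84.  87.  86.  87.  86.
  86.  92.  98. 101.]
[165. 162. 159. 156. 153. 152. 152. 152. 151. 149. 148. 146. 144. 141.
 134. 124. 122. 132. 150. 159. 151. 140. 142. 148. 144. 131. 118. 109.
 106. 107. 107. 107.]
```

Run:
```python
from h import *
V,U=np.mgrid[0:480,0:640]; ex=np.array([.985,.171]); ey=np.array([-.171,.985])
for n in ("t4","t6","t16","s16"):
    c,im,d=load(n); f=K(c)
    X=np.stack([(U-c['cx'])/f*d,(V-c['cy'])/f*d,d],-1)@c['pose'][:3,:3].T+c['pose'][:3,3]
    s=X[...,:2]@ex; t=X[...,:2]@ey
    p=(abs(X[...,2]-.087)<.006)&(s>.45)&(s<.51)&(d>0)&(t>.03)&(t<.16)
    u=(abs(X[...,2]-.1)<.005)&(s>.6)&(s<.85)&(d>0)&(t>.03)&(t<.16)
    print(n,p.sum(),"panel mean",s[p].mean().round(4),np.percentile(s[p],[2,98]).round(4),"unit min/max",np.percentile(s[u],[.3,99.7]).round(4))
```

```text
t4 101 panel mean 0.478 [0.4704 0.4873] unit min/max [0.6261 0.8202]
t6 235 panel mean 0.4777 [0.47   0.4887] unit min/max [0.6256 0.8201]
t16 233 panel mean 0.4777 [0.4699 0.4892] unit min/max [0.6255 0.8202]
s16 360 panel mean 0.484 [0.4746 0.4944] unit min/max [0.6303 0.825 ]
```

```bash
python3 -c "
from station import robot
print(robot.sign_off())"
```

```text
the job is handed in; nothing more can be done
None
```

I opened the drawer to its stop and moved the pin carrier by its rib into the jig channel. It is now held there, gripped and pressed squarely against the sprung stop. The job is handed in at about 21 s of the 58 s allowed.

Last checks:
- **Pointer:** it stands at 110.8 mm along the channel and the middle of the posts is at 110.9 mm. Stop travel is about 20.5 mm, so the spring pushes with about 10 N. It held steady over a further 0.6 s.
- **Carrier:** it lies flat to within about 0.2°. It is in line with the rails to about 0.2°, and the gap to the +y rail is about 10 mm.
- **Drawer:** the pull reached a firm stop, and the drawer front has not moved since (within about 0.5 mm).
- **Bystanders:** in the last top and scene pictures they all stand where they started. I compared them by eye, not by measurement.

Two points do not quite match the ideal:
- **Wrist force:** the wrist reads about 15 N along the push, more than the spring's 10 N. I put the rest down to friction of the carrier on the channel floor.
- **Short tilt:** during the slide the carrier tipped nose-down by about 0.5° for a short time. I corrected this before the final position.

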